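# Caliper-check the spare cells and dock them on the hand-crank charger

## Robot

A 6-joint arm with a two-finger parallel gripper is mounted at the origin on the work surface. World frame = base frame: x ahead of the robot, y to its left, z up, the work surface at z = 0. Lengths are in m, angles in rad, forces in N, time in s.
With the tool pointing down it reaches from about 0.3 to 0.875 m from the base axis. Payload 6.4 kg.
Tool frame: the origin (TCP) lies midway between the tips of the shut fingers; the grasp point (between the pads) lies 19 mm behind it (ctrl.pinch_z is the distance from the TCP to the grasp point, in m); z points along the fingers, y is the line along which they close (so a half turn about z gives the same grasp; the last joint's range is limited). The gripper opens to 85 mm and grips with 20 to 120 N. Pads are 22 mm wide; open, the fingers measure 114 mm over their backs; the gripper's body (76 mm by 85 mm) begins 54 mm behind the grasp point. The pads swing forward as they close: fully open they stand 13 mm farther back than shut.
Start: joints at [-1.324, 0.181, 1.607, -0, 1.354, -0.206], TCP at [0.252, -0.517, 0.231] pointing down, gripper open.
Joint ranges: [-2.99, 2.99], [-0.89, 2.07], [0.3, 2.58], [-1.14, 4.28], [0, 2.63], [-3.12, 3.12]. Speed limits (rad/s): [2.57, 2.57, 3.01, 3.14, 3.14, 3.14].

## Interface

Orientations are given as a unit quaternion [w, x, y, z].
In Python, from bench import ctrl gives the robot as it stands.
- The arm moves only by the tool apply_moves, never from a script. Its argument "moves" is a list of rows, each an object with "jaw": the opening, from 0 (shut) to 1 (fully open); "offset": the shift along the tool's x, y, z in mm, a list of three; "rot": the turn, a rotation vector about the tool's x, y, z in degrees, a list of three. In form: [{"jaw": jaw, "offset": [dx, dy, dz], "rot": [ax, ay, az]}, ...]. A call has exactly 5 rows; each row shifts and turns the commanded pose from where the row before left it, along the tool's axes as they then stand; what a row does not reach is not made up. A row lasts 1/8 s, in which the tool goes at most 62.5 mm and 10.7 degrees, less where a joint would pass 70% of its speed; a pose out of reach is approached as far as the arm can. A call is refused whole if a number of a shift passes 62.5 or a number of a turn 10.7, either way. A call with a gripper value outside its range is refused whole. The fingers move at their own pace and stop on an object; the grip force is fixed at half the most. Time passes only in rows, so rows that do not move let the fingers close, or fill a call up. It gives the time, the measured TCP pose, the force, the opening and the grip force at its end, in the units of the state.
- ctrl.get_obs(): the state, without advancing time (a new reading comes with each control period).
- ctrl.camera(name): name is "side" or "top" or "wrist"; returns (picture, depth): 384x512x3 uint8, red, green, blue; 384x512 float32, m along the optical axis (not along the pixel's ray), 0 where there is no reading.
- ctrl.camera_params(name): a dict with "K" (3x3 intrinsics, pixels), "cam_to_world" (4x4, takes a point from camera to world coordinates); the wrist camera has in their place "mount" (4x4, takes a point from camera to tool coordinates, whose origin is the TCP and whose axes are the flange's). Camera axes: x right, y down, z forward; pixel columns grow to the right and rows downward; lengths in m; the calibration is good to about 2 mm. A picture is of the moment at which its call begins: read the wrist's pose just before it. camera_params takes no time and is no camera call.
- ctrl.hand_in(): hands the job in; it is judged then, once.
Trained networks look in the newest picture that a camera, given by its name, has taken for a name from the list of things; names that differ only in an ending like _2 or _b are one class to them, and where a whole thing is asked for, a point or a joint stands for the part that bears it (a point fixed in the world has none). Each returns a list of dicts, best first, with "score" (0 to 1); they miss things now and then, are a little off and sometimes report something else, mostly with a low value. They report only what shows in the picture. A call takes as long as a camera call. They do not tell look-alikes from the thing itself.
- ctrl.outline_of(camera, target): "region" (384x512 bool, what is visible of it) and "position" ([column, row] in pixels, amid what is visible of it).
The state is a dict: "time_s": time; "q": joint angles; "dq": joint speeds; "joint_efforts": joint torques, N m; "eef_pos": TCP position; "eef_rot": TCP orientation; "wrist_force": force on the tool from outside, world axes, zero at the start; "torque": the same for the moment, N m; "opening": opening from 0.0 (shut) to 1.0 (fully open); "grasp_force": force on a finger pad.
Only numpy, scipy, OpenCV 4.12 (cv2) and the standard library are available. Lean on these libraries where they do the work, as an engineer would, in place of code of your own. Each camera call takes 0.05 s, during which the arm holds its last target. There are 200 camera calls.

## Task

Check the loose spare cells for frost swelling one at a time, in the order red, yellow, green, white (only those that are there): stand each between the jaws of the bench caliper, slide the jaw shut until the cell presses the sprung anvil back a few millimetres for a moment, then open up and stand the cell upright on the charger's sled. When all are aboard, push the sled towards the yellow charger until it clicks fully home, and leave the rate slider level with the green clip. Do not knock over the blue glass insulator.

Things in the scene. Friction and masses are not known exactly. Their poses are not given: they have to be found in the camera images.
- red_cell: Squat red plastic battery cell, upright cylinder 46 mm in diameter, 44 mm high (plus a 4 mm brass stud), 0.14 kg; origin at the centre of its underside, z up along its axis. May be absent.
- yellow_cell: Squat yellow plastic battery cell, upright cylinder 42 mm in diameter, 44 mm high (plus a 4 mm brass stud), 0.14 kg; origin at the centre of its underside, z up along its axis. May be absent.
- green_cell: Squat green plastic battery cell, upright cylinder 38 mm in diameter, 44 mm high (plus a 4 mm brass stud), 0.14 kg; origin at the centre of its underside, z up along its axis. May be absent.
- white_cell: Squat white plastic battery cell, upright cylinder 50 mm in diameter, 44 mm high (plus a 4 mm brass stud), 0.14 kg; origin at the centre of its underside, z up along its axis. May be absent.
- gauge: Bench caliper, fixed: dark steel bed 250 mm (its x, from -115 to +135) by 120 mm (its y), top of bed 8 mm above the work surface. Origin under the bed on the caliper's centre line. Its x axis runs from the sliding jaw towards the anvil; the jaw slides along it. A green block 60 mm wide and 58 mm high stands behind the anvil.
- anvil_rest (a point): Foot of the middle of the anvil's working face when unpressed, at the height of the bed's top; axes as gauge (the cell stands on its -x side). Jaw and anvil faces are 50 mm wide and 30 mm high above the bed.
- anvil (a joint): Sprung steel anvil: 0 at rest, grows as it is pressed back away from the jaw (to 0.010 m); spring 800 N/m with 0.4 N preload. The check counts above 1.8 N, about 0.002 m. A red pin pokes further out of the green block behind it as it is pressed.
- jaw (a joint): Sliding aluminium jaw: the value is the clear gap in m between jaw face and unpressed anvil face, 0 to 0.095. Stays where it is left; about 1.5 N of friction.
- jaw_tab (a point): Centre of the top of the jaw's orange thumb tab, 55 mm behind the jaw face; the tab is 12 mm thick along the caliper's x, 32 mm wide, and stands 42 mm tall clear above the jaw's 30 mm high body; its top is 79 mm above the work surface.
- charger: Hand-cranked charger with its base plate, fixed. Origin under the base plate; x axis is the direction in which the sled is pushed home, towards the yellow housing (140 x 280 x 150 mm, its front face at x = +105 mm). The grey slider box lies along its +y side (y = 128 to 188 mm), its top 32 mm above the work surface.
- sled (a joint): Aluminium sled: 0 fully out, 0.060 m fully home. About 1.2 N of friction, then a spring detent just before home that needs about 4 N more to pass (crest at 0.053) and then snaps the sled home and holds it.
- sled_floor (a point): Centre of the sled's floor (loose things rest here, 14.5 mm above the work surface); moves with the sled, axes as charger. Inside 107 mm (x) by 217 mm (y), walls 11 mm above the floor: room for three cells side by side along y, 75 mm apart.
- sled_push (a point): Top centre of the outer (-x) face of the sled's upright blue push plate, 80 mm wide, 8 mm thick, top 62 mm above the work surface.
- rate (a joint): Charge-rate slider: 0 to 0.100 m, grows along the charger's x. Stays where it is left; 1.5 N of friction.
- rate_top (a point): Top centre of the slider's black grip, 14 mm along its travel, 20 mm across, standing 35 mm above the slider box (top 67 mm above the work surface).
- mark: Green clip on the edge of the slider box; origin at its centre, x axis along the slider's travel (as charger). The slider is right when it stands at the same x in this frame.
- insulator: Blue glass insulator, 68 mm wide, 78 mm high, standing loose; origin at the centre of its underside. Leave it standing.
Things that resemble listed ones, but are neither listed nor needed, are in the scene too. There is more than one size of the yellow_cell; the one meant has the size given above.

How it is judged:
By the outcome, as a careful person would: the job done as asked, in the order asked, and still so for the second after the job is handed in, with the robot touching nothing.
Of red_cell, yellow_cell, green_cell, white_cell only 2 to 3 are there at a start; the rules pass over those that are not, and their reading is None.
At some moment in a run one of red_cell, yellow_cell, green_cell, white_cell may be knocked a few centimetres aside while the robot is not near it.
It also fails if it takes over 210 s, if anything falls off the work surface, if the arm or the gripper's body presses on something with over 40 N, if the wrist force passes 120 N, or if a joint passes its speed limit or range.

## Working session

There is one attempt and no reset: what is moved stays moved. The work goes in short steps, Python scripts to look and compute and a tool call to move; the robot and the scene stay as the last step left them, time stands still between calls to the robot, and variables do not carry over. Pictures are saved under pics/ and viewed, at most 14 in all, crops included, and the job is handed in when it is done.

Besides the shell and the picture viewer there is one more tool, called after "Call:" by a JSON object that holds its "method" and its "body". apply_moves: Moves the arm, as the interface text tells. Its arguments: {"type":"object","properties":{"moves":{"type":"array"}},"required":["moves"]}

```bash
ls; mkdir -p pics; cat > h.py <<'E'
from bench import ctrl
import numpy as np, cv2
from scipy.spatial.transform import Rotation as R
def pose():
    o=ctrl.get_obs(); q=o['eef_rot']; T=np.eye(4); T[:3,:3]=R.from_quat([q[1],q[2],q[3],q[0]]).as_matrix(); T[:3,3]=o['eef_pos']; return T
def snap(n,save=None):
    T=pose(); p=ctrl.camera_params(n); im,d=ctrl.camera(n)
    M=np.array(p['cam_to_world']) if 'cam_to_world' in p else T@np.array(p['mount'])
    if save: cv2.imwrite('pics/'+save,im[:,:,::-1])
    return im,d,np.array(p['K']),M
def cloud(d,K,M):
    v,u=np.indices(d.shape); P=np.stack([(u-K[0,2])*d/K[0,0],(v-K[1,2])*d/K[1,1],d],-1)
    W=P@M[:3,:3].T+M[:3,3]; W[d<=0]=np.nan; return W
E
python3 - <<'E'
from h import *
o=ctrl.get_obs(); print(o['eef_rot'],o['time_s'])
for n in['top','side']:
    im,d,K,M=snap(n,n+'1.png'); W=cloud(d,K,M)
    print(n,M[:3,3].round(3),M[:3,2].round(2))
    for t in['red_cell','yellow_cell','green_cell','white_cell','gauge','anvil','jaw','charger','sled','rate','mark','insulator']:
        for r in ctrl.outline_of(n,t)[:4]:
            g=r['region']; P=W[g]; P=P[~np.isnan(P[:,0])]
            if len(P): print(t,round(r['score'],2),np.round(r['position']),g.sum(),np.median(P,0).round(3),P.min(0).round(3),P.max(0).round(3))
E
```

```text
pics
[-8.71311796e-04  9.74480626e-01  2.24469928e-01 -2.64791602e-05] 0.0
top [0.496 0.089 1.224] [ 0.1  -0.02 -0.99]
yellow_cell 0.91 [192. 180.] 306 [0.635 0.273 0.061] [0.609 0.248 0.006] [0.666 0.301 0.071]
yellow_cell 0.67 [224. 171.] 162 [0.667 0.184 0.043] [ 0.647  0.163 -0.001] [0.694 0.203 0.05 ]
yellow_cell 0.56 [253. 180.] 292 [0.627 0.08  0.062] [0.6   0.055 0.004] [0.656 0.107 0.069]
green_cell 0.51 [267. 209.] 113 [0.543 0.041 0.044] [0.528 0.023 0.036] [0.561 0.056 0.053]
white_cell 0.58 [260. 243.] 219 [0.446 0.07  0.043] [ 0.42   0.045 -0.002] [0.47  0.091 0.052]
gauge 0.8 [169. 233.] 3232 [0.472 0.353 0.008] [ 0.407  0.225 -0.006] [0.541 0.498 0.085]
gauge 0.72 [365. 198.] 2733 [ 0.575 -0.271  0.014] [ 0.511 -0.384  0.004] [ 0.639 -0.154  0.066]
gauge 0.43 [318. 204.] 38 [ 0.561 -0.107  0.064] [ 0.555 -0.118  0.036] [ 0.569 -0.1    0.071]
anvil 0.7 [171. 232.] 401 [0.473 0.34  0.038] [0.446 0.305 0.004] [0.499 0.385 0.085]
charger 0.77 [367. 170.] 13130 [ 0.672 -0.25   0.029] [ 0.466 -0.474 -0.008] [ 0.883 -0.07   0.192]
charger 0.44 [168. 233.] 3365 [0.473 0.354 0
[... 1438 characters left out ...]
0.269  0.015] [ 0.51 -0.44  0.  ] [ 0.637 -0.102  0.067]
jaw 0.85 [290. 283.] 1229 [0.471 0.346 0.038] [0.445 0.233 0.005] [0.505 0.379 0.081]
charger 0.87 [261. 146.] 7553 [ 0.693 -0.181  0.033] [ 0.464 -2.435 -0.564] [ 1.568 -0.068  0.19 ]
sled 0.79 [299. 150.] 1031 [ 0.574 -0.271  0.015] [ 0.51  -0.387  0.01 ] [ 0.637 -0.153  0.063]
sled 0.59 [224. 220.] 268 [0.663 0.195 0.042] [0.647 0.162 0.013] [0.685 0.207 0.048]
rate 0.47 [289. 162.] 59 [ 0.561 -0.102  0.055] [ 0.555 -0.119  0.039] [ 0.568 -0.096  0.068]
mark 0.23 [286. 304.] 6332 [0.467 0.38  0.009] [ 0.406  0.216 -0.003] [0.539 0.481 0.081]
insulator 0.9 [190. 200.] 797 [0.764 0.161 0.036] [ 0.74   0.021 -0.002] [0.852 0.177 0.079]
```

```bash
python3 - <<'E'
import cv2
a=cv2.imread('pics/top1.png')[90:310,110:450]; cv2.imwrite('pics/top1c.png',cv2.resize(a,None,fx=2.35,fy=2.35,interpolation=cv2.INTER_CUBIC))
a=cv2.imread('pics/side1.png')[90:370,110:450]; cv2.imwrite('pics/side1c.png',cv2.resize(a,None,fx=2.1,fy=2.1,interpolation=cv2.INTER_CUBIC))
E
```

```text
(no output)
```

View pics/top1c.png

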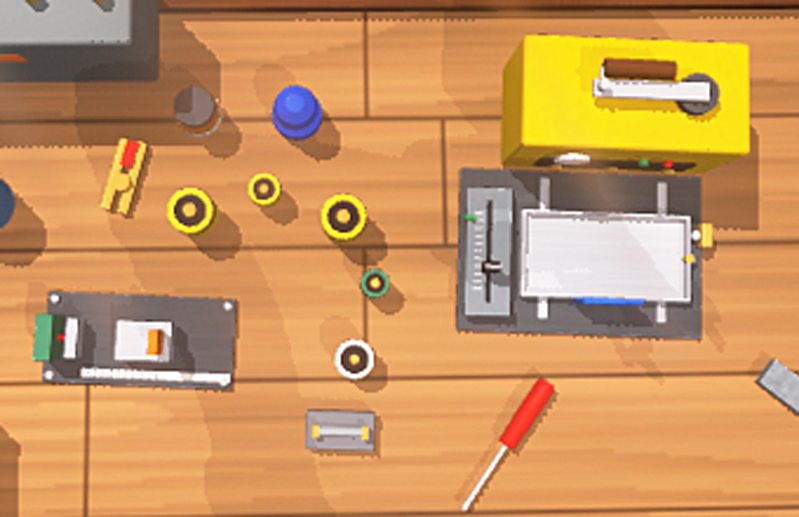

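View pics/side1c.png

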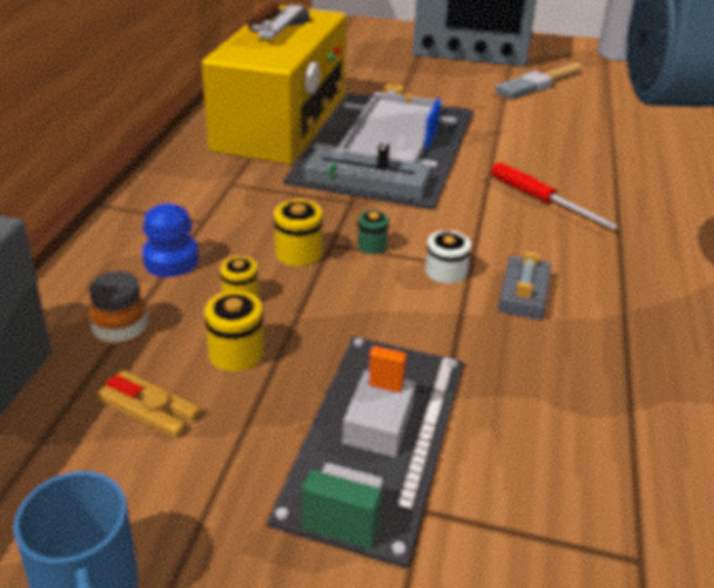

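The top view shows a small yellow cell at crop (265,188), green at (374,283) and white at (354,359). The two larger yellows at (190,210) and (343,216) are decoys. No red cell is present. The caliper is lower left, with its anvil towards +y, and the charger is on the right. Next I'll measure the fixtures.

```bash
python3 - <<'E'
from h import *
print(np.round(ctrl.camera_params('wrist')['mount'],3).tolist(), ctrl.camera_params('wrist')['K'][0][0], ctrl.pinch_z)
im,d,K,M=snap('top'); W=cloud(d,K,M)
def rect(m,n):
    P=W[m][:,:2]; P=P[~np.isnan(P[:,0])]
    if len(P)<4: print(n,len(P));return
    r=cv2.minAreaRect((P*1000).astype(np.float32)); print(n,len(P),np.round(r[0],1),np.round(r[1],1),round(r[2],1))
X,Y,Z=W[...,0],W[...,1],W[...,2]
g=ctrl.outline_of('top','gauge')[0]['region']
rect(g,'gauge')
f=im.astype(int); Rr,G,B=f[...,0],f[...,1],f[...,2]
near=(X>.4)&(X<.55)&(Y>.2)&(Y<.52)
rect(near&(Rr>150)&(B<90)&(G<150)&(Z>.06),'tab')
rect(near&(Z>.03)&(Z<.046)&(Y<.39),'jawbody')
rect(near&(Z>.03)&(Z<.046)&(Y>.39),'anvil')
rect(near&(G>Rr+30)&(Z>.05),'green')
ch=(X>.45)&(X<.7)&(Y<-.05)&(Y>-.5)
rect(ch&(Z>.025)&(Z<.04)&(Y>-.14),'box')
rect(ch&(Z>.055)&(Y>-.14)&(X<.66),'grip')
rect(ch&(B>Rr+60)&(Z>.03),'push')
rect(ch&(G>Rr+30)&(G>B+30),'clip')
rect(ch&(Z>.018)&(Z<.033)&(Y<-.14),'sledwalls')
rect((X>.65)&(Y<-.05)&(Y>-.5)&(Z>.135)&(Z<.16)&(Rr>150)&(B<90),'house')
for t in['yellow_cell','green_cell','white_cell']:
    for r in ctrl.outline_of('top',t)[:4]:
        rect(r['region']&(Z>.04),t)
E
```

```text
[[-0.001, -0.955, -0.297, 0.076], [1.0, -0.001, -0.001, -0.0], [0.001, -0.297, 0.955, -0.143], [0.0, 0.0, 0.0, 1.0]] 322.40657779975777 0.0187
gauge 3207 [473.2 360.9] [267.  120.7] 86.7
tab 8 [469.8 315.8] [ 1.3 26.9] 85.3
jawbody 322 [472.3 341. ] [71.4 49.4] 86.0
anvil 122 [479.3 440.4] [29.1 57.5] 87.6
green 132 [479.  464.2] [23.  54.2] 86.9
box 970 [ 583.2 -109.5] [ 61.1 169.1] 88.5
grip 35 [ 561.3 -109.2] [18.9 12.3] 89.4
push 74 [ 515.5 -264.8] [78.5  7.3] 86.7
clip 20 [ 655.8 -189.1] [  9.9 224. ] 14.7
sledwalls 510 [ 603.2 -274.4] [272.7 183.3] 87.9
house 3808 [ 765.8 -277.3] [279.3 141.6] 87.1
yellow_cell 287 [627.8  79.8] [54.8 55.6] 89.0
yellow_cell 308 [637.8 277. ] [56.8 56.8] 63.1
yellow_cell 123 [667.8 184.3] [37.3 37.5] 89.9
white_cell 196 [446.3  68.2] [45.6 48.2] 89.1
white_cell 303 [475.5 391.9] [167.8  59.7] 87.0
```

```bash
cat >> h.py <<'E'
import json
def plan(targets, T=None):
    """targets: (x,y,z mm, yaw deg, jaw, n rows); prints rounded rows in tool axes"""
    T=pose() if T is None else T; rows=[]
    for x,y,z,yaw,jaw,n in targets:
        c,s=np.cos(np.radians(yaw)),np.sin(np.radians(yaw))
        Rt=np.array([[c,s,0],[s,-c,0],[0,0,-1]]); p=np.array([x,y,z])/1000
        for k in range(n,0,-1):
            off=np.round(T[:3,:3].T@(p-T[:3,3])/k*1000,1)
            rv=np.round(R.from_matrix(T[:3,:3].T@Rt).as_rotvec(degrees=True)/k,2)
            if abs(off).max()>62.5 or abs(rv).max()>10.7: print('TOO FAST')
            T=T.copy(); T[:3,3]+=T[:3,:3]@off/1000; T[:3,:3]=T[:3,:3]@R.from_rotvec(rv,degrees=True).as_matrix()
            rows.append({"jaw":jaw,"offset":(off+0).tolist(),"rot":(rv+0).tolist()})
    while len(rows)%5: rows.append({"jaw":rows[-1]["jaw"],"offset":[0,0,0],"rot":[0,0,0]})
    for i in range(0,len(rows),5): print(json.dumps(rows[i:i+5]))
def st():
    o=ctrl.get_obs(); T=pose(); print('t',round(o['time_s'],2),(T[:3,3]*1000).round(1),'yaw',np.degrees(np.arctan2(T[1,0],T[0,0])).round(2),'F',np.round(o['wrist_force'],1),'op',round(o['opening'],3),'g',np.round(o['grasp_force'],1))
E
python3 -c "
from h import *
plan([(530,-250,270,87,1,10)])"
```

```text
[{"jaw": 1, "offset": [36.7, -11.8, -3.9], "rot": [0.0, 0.0, -6.11]}, {"jaw": 1, "offset": [37.8, -7.9, -3.9], "rot": [0.0, 0.0, -6.1]}, {"jaw": 1, "offset": [38.4, -3.8, -3.9], "rot": [0.0, 0.0, -6.11]}, {"jaw": 1, "offset": [38.6, 0.3, -3.9], "rot": [0.0, 0.0, -6.1]}, {"jaw": 1, "offset": [38.3, 4.4, -3.8], "rot": [0.0, 0.0, -6.11]}]
[{"jaw": 1, "offset": [37.6, 8.5, -3.9], "rot": [0.0, 0.0, -6.1]}, {"jaw": 1, "offset": [36.5, 12.4, -3.8], "rot": [0.0, 0.0, -6.11]}, {"jaw": 1, "offset": [35.0, 16.2, -3.9], "rot": [0.0, 0.0, -6.1]}, {"jaw": 1, "offset": [33.1, 19.9, -3.8], "rot": [0.0, 0.0, -6.11]}, {"jaw": 1, "offset": [30.8, 23.2, -3.9], "rot": [0.0, 0.0, -6.1]}]
```

Call:
{"method": "apply_moves", "body": {"moves": [{"jaw": 1, "offset": [36.7, -11.8, -3.9], "rot": [0.0, 0.0, -6.1]}, {"jaw": 1, "offset": [37.8, -7.9, -3.9], "rot": [0.0, 0.0, -6.1]}, {"jaw": 1, "offset": [38.4, -3.8, -3.9], "rot": [0.0, 0.0, -6.1]}, {"jaw": 1, "offset": [38.6, 0.3, -3.9], "rot": [0.0, 0.0, -6.1]}, {"jaw": 1, "offset": [38.3, 4.4, -3.8], "rot": [0.0, 0.0, -6.1]}]}}

```text
time_s: 2.17
eef_pos: [0.3916, -0.3826, 0.2509]
eef_rot: [0.0, 0.88, 0.474, 0.0]
wrist_force: [0.2, -0.1, 0.1]
opening: 0.998
grasp_force: 0.0
```

Call:
{"method": "apply_moves", "body": {"moves": [{"jaw": 1, "offset": [37.6, 8.5, -3.9], "rot": [0.0, 0.0, -6.1]}, {"jaw": 1, "offset": [36.5, 12.4, -3.8], "rot": [0.0, 0.0, -6.1]}, {"jaw": 1, "offset": [35.0, 16.2, -3.9], "rot": [0.0, 0.0, -6.1]}, {"jaw": 1, "offset": [33.1, 19.9, -3.8], "rot": [0.0, 0.0, -6.1]}, {"jaw": 1, "offset": [30.8, 23.2, -3.9], "rot": [0.0, 0.0, -6.1]}]}}

```text
time_s: 2.8
eef_pos: [0.5309, -0.2492, 0.2702]
eef_rot: [0.0, 0.724, 0.689, 0.0]
wrist_force: [0.6, -0.5, 0.4]
opening: 0.997
grasp_force: 0.0
```

```bash
python3 - <<'E'
from h import *
st(); im,d,K,M=snap('wrist','w1.png'); W=cloud(d,K,M); np.savez('w1',im=im,W=W)
for t in['sled','rate','mark','sled_push']:
    for r in ctrl.outline_of('wrist',t)[:3]:
        g=r['region']; P=W[g]; P=P[~np.isnan(P[:,0])]
        if len(P): print(t,round(r['score'],2),np.round(r['position']),g.sum(),np.median(P,0).round(4),P.min(0).round(3),P.max(0).round(3))
E
```

```text
t 2.8 [ 530.9 -249.2  270.2] yaw 87.15 F [ 0.6 -0.5  0.4] op 0.997 g 0.0
sled 0.88 [295. 164.] 17233 [ 0.578  -0.2577  0.0152] [ 0.512 -0.393  0.007] [ 0.644 -0.154  0.065]
rate 0.83 [285.  22.] 407 [ 0.5626 -0.1114  0.0672] [ 0.556 -0.12   0.036] [ 0.57 -0.1   0.07]
sled_push 0.6 [297. 165.] 17386 [ 0.5778 -0.2573  0.0152] [ 0.507 -0.397  0.006] [ 0.647 -0.154  0.065]
```

View pics/w1.png

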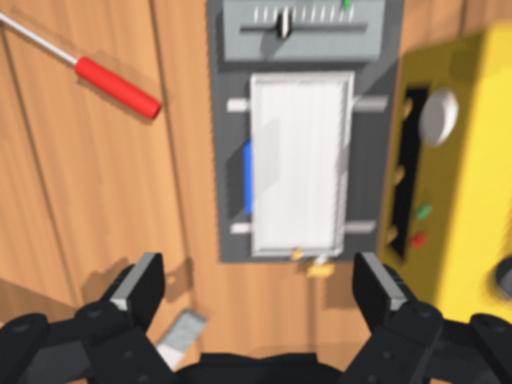

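The wrist view shows the sled at (250–352, 72–255), the blue plate at (248,177), the black slider grip at (285,22) and the green clip at (347,3). I'll compute the fixture points and plan the move to the yellow cell.

```bash
python3 - <<'E'
from h import *
D=np.load('w1.npz'); im=D['im'].astype(int); W=D['W']; X,Y,Z=W[...,0],W[...,1],W[...,2]; Rr,G,B=im[...,0],im[...,1],im[...,2]
def rect(m,n):
    P=W[m]; r=cv2.minAreaRect((P[:,:2]*1000).astype(np.float32)); print(n,len(P),np.round(r[0],1),np.round(r[1],1),round(r[2],1),'z',np.median(P[:,2]).round(4))
ch=(X>.49)&(X<.69)&(Y<-.05)&(Y>-.42)
rect(ch&(B>Rr+60)&(Z>.045),'push')
rect(ch&(Z>.055)&(Y>-.14),'griptop')
rect(ch&(Z>.011)&(Z<.018)&(Y<-.155)&(Y>-.385)&(Rr>140)&(abs(Rr-B)<25)&(X>.52)&(X<.64),'floor')
rect(ch&(Z>.020)&(Z<.030)&(Y<-.155)&(Y>-.395)&(Rr>120)&(X>.515)&(X<.643),'walls')
rect(ch&(Y>-.14)&(Z>.02)&(G>Rr+40)&(G>B+40),'clip')
rect(ch&(Y>-.14)&(Z>.027)&(Z<.036),'box')
print('green px',np.argwhere((G>Rr+40)&(G>B+40)&(np.indices(G.shape)[0]<40)).mean(0))
plan([(640,165,230,87,1,10)])
E
```

```text
push 498 [ 517.2 -265. ] [79.3  7.6] 87.0 z 0.0627
griptop 365 [ 563.4 -110. ] [20.7 13.7] 88.8 z 0.0675
floor 14406 [ 580.1 -269.2] [221.4 118.7] 89.9 z 0.015
walls 2179 [ 578.2 -275.2] [236.5 115.4] 87.1 z 0.0258
clip 42 [631.2 -88.2] [7.  7.7] 2.7 z 0.0387
box 9001 [ 585.4 -110.6] [ 60.2 170.4] 87.8 z 0.0328
green px [  3.39534884 346.09302326]
[{"jaw": 1, "offset": [42.1, 8.8, 4.0], "rot": [0.0, 0.0, -0.01]}, {"jaw": 1, "offset": [42.1, 8.8, 4.0], "rot": [0.0, 0.0, -0.01]}, {"jaw": 1, "offset": [42.1, 8.8, 3.9], "rot": [0.0, 0.0, -0.01]}, {"jaw": 1, "offset": [42.1, 8.8, 4.0], "rot": [-0.01, 0.0, -0.01]}, {"jaw": 1, "offset": [42.0, 8.8, 4.0], "rot": [0.0, 0.0, -0.01]}]
[{"jaw": 1, "offset": [42.0, 8.8, 3.9], "rot": [-0.01, 0.0, -0.01]}, {"jaw": 1, "offset": [42.1, 8.8, 4.0], "rot": [0.0, 0.0, -0.01]}, {"jaw": 1, "offset": [42.0, 8.8, 3.9], "rot": [-0.01, 0.0, -0.01]}, {"jaw": 1, "offset": [42.1, 8.8, 4.0], "rot": [0.0, 0.01, -0.01]}, {"jaw": 1, "offset": [42.0, 8.9, 3.9], "rot": [-0.01, 0.0, -0.01]}]
```

Call:
{"method": "apply_moves", "body": {"moves": [{"jaw": 0.72, "offset": [42, 9, 4], "rot": [0, 0, 0]}, {"jaw": 0.72, "offset": [42, 9, 4], "rot": [0, 0, 0]}, {"jaw": 0.72, "offset": [42, 9, 4], "rot": [0, 0, 0]}, {"jaw": 0.72, "offset": [42, 9, 4], "rot": [0, 0, 0]}, {"jaw": 0.72, "offset": [42, 9, 4], "rot": [0, 0, 0]}]}}

```text
time_s: 3.68
eef_pos: [0.5859, -0.043, 0.2498]
eef_rot: [0.0, 0.727, 0.687, -0.0]
wrist_force: [0.0, -0.3, 0.7]
opening: 0.722
grasp_force: 0.0
```

Call:
{"method": "apply_moves", "body": {"moves": [{"jaw": 0.72, "offset": [42, 9, 4], "rot": [0, 0, 0]}, {"jaw": 0.72, "offset": [42, 9, 4], "rot": [0, 0, 0]}, {"jaw": 0.72, "offset": [42, 9, 4], "rot": [0, 0, 0]}, {"jaw": 0.72, "offset": [42, 9, 4], "rot": [0, 0, 0]}, {"jaw": 0.72, "offset": [42, 9, 4], "rot": [0, 0, 0]}]}}

```text
time_s: 4.3
eef_pos: [0.6426, 0.164, 0.2297]
eef_rot: [0.0, 0.727, 0.687, -0.0]
wrist_force: [-0.1, -0.6, -0.1]
opening: 0.721
grasp_force: 0.0
```

```bash
cat >> h.py <<'E'
def cells(n='wrist',save=None,names=('yellow_cell','green_cell','white_cell')):
    st(); im,d,K,M=snap(n,save); W=cloud(d,K,M); X,Y,Z=W[...,0],W[...,1],W[...,2]
    for t in names:
        for r in ctrl.outline_of(n,t)[:4]:
            P=W[r['region']]; P=P[~np.isnan(P[:,0])]
            if len(P)<8: continue
            zt=np.percentile(P[:,2],90)
            Q=P[(P[:,2]>zt-.010)]
            c,rad=cv2.minEnclosingCircle((Q[:,:2]*1000).astype(np.float32)); b=cv2.minAreaRect((Q[:,:2]*1000).astype(np.float32))
            print(t,round(r['score'],2),'px',np.round(r['position']),'top',zt.round(3),'circ',np.round(c,1),round(rad,1),'box',np.round(b[0],1),np.round(b[1],1))
    return im,W
E
python3 - <<'E'
from h import *
cells('wrist','w2.png'); cells('top')
E
```

```text
t 4.3 [642.6 164.  229.7] yaw 86.78 F [-0.1 -0.6 -0.1] op 0.721 g 0.0
yellow_cell 0.68 px [245.  49.] top 0.066 circ [640.4 278.3] 29.4 box [640.9 278.8] [57.7 56.2]
yellow_cell 0.59 px [252. 244.] top 0.065 circ [629.9  82.1] 29.4 box [630.5  82.7] [56.2 56. ]
yellow_cell 0.4 px [383. 183.] top 0.078 circ [775.3 142.2] 26.0 box [775.6 142.8] [49.4 51.4]
green_cell 0.61 px [198. 263.] top 0.03 circ [560.6  46.7] 6.8 box [561.6  47.1] [ 2.  13.7]
white_cell 0.57 px [ 96. 254.] top 0.046 circ [447.5  69.2] 25.5 box [448.   70.1] [48.7 48.8]
white_cell 0.17 px [86. 54.] top 0.039 circ [473.1 321.2] 28.2 box [472.7 320.8] [28.4 51.3]
t 4.5 [642.1 163.6 229.4] yaw 86.92 F [-0.5  0.  -0.5] op 0.719 g 0.0
yellow_cell 0.65 px [193. 180.] top 0.064 circ [637.2 268.2] 26.4 box [637.3 261.5] [52.  24.9]
yellow_cell 0.61 px [256. 180.] top 0.066 circ [628.4  80.8] 29.0 box [627.9  79.4] [55.5 54.5]
green_cell 0.62 px [267. 209.] top 0.047 circ [543.2  39.8] 18.6 box [543.   39.4] [33.8 36.8]
white_cell 0.6 px [262. 244.] top 0.047 circ [445.6  68.1] 24.8 box [446.1  68.2] [45.6 48.5]
white_cell 0.53 px [268. 209.] top 0.047 circ [543.2  39.8] 18.6 box [543.   39.4] [33.9 36.8]
white_cell 0.29 px [365. 200.] top 0.024 circ [ 576.4 -267.7] 123.9 box [ 573.2 -269.9] [228.3 123.3]
```

View pics/w2.png

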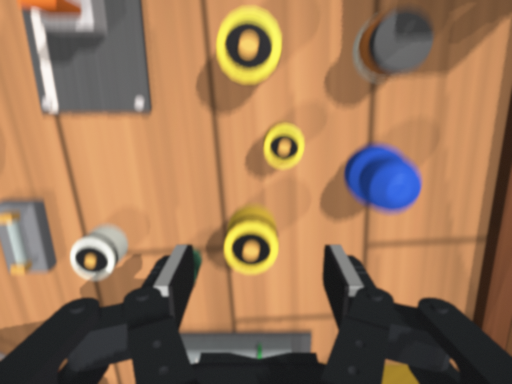

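The small yellow cell is at (284,146), the big yellows at (250,45) and (252,243), the blue insulator at (383,180) and the white cell at (98,252). I'll measure the small cell precisely.

```bash
cat >> h.py <<'E'
def disc(W,x,y,r=.04,zlo=.036,zhi=.06):
    X,Y,Z=W[...,0],W[...,1],W[...,2]
    P=W[(np.hypot(X-x,Y-y)<r)&(Z>zlo)&(Z<zhi)]
    c,rad=cv2.minEnclosingCircle((P[:,:2]*1000).astype(np.float32)); b=cv2.minAreaRect((P[:,:2]*1000).astype(np.float32))
    print('disc',len(P),np.round(c,1),round(rad,1),np.round(b[0],1),np.round(b[1],1),'top',np.percentile(P[:,2],[50,98]).round(4))
    return c
E
python3 - <<'E'
from h import *
im,d,K,M=snap('wrist'); W=cloud(d,K,M); c=disc(W,.67,.187)
x,y=c; plan([(x,y,120,87,.72,5),(x,y,12,87,.72,5)])
E
```

```text
disc 1317 [669.6 184.9] 21.1 [669.4 185. ] [41.1 41.3] top [0.045  0.0491]
[{"jaw": 0.72, "offset": [4.7, 5.2, 22.1], "rot": [0.0, 0.0, -0.03]}, {"jaw": 0.72, "offset": [4.7, 5.2, 22.0], "rot": [0.0, 0.0, -0.04]}, {"jaw": 0.72, "offset": [4.7, 5.2, 22.1], "rot": [0.01, 0.0, -0.03]}, {"jaw": 0.72, "offset": [4.7, 5.2, 22.0], "rot": [0.0, 0.01, -0.04]}, {"jaw": 0.72, "offset": [4.6, 5.2, 22.1], "rot": [0.01, 0.0, -0.03]}]
[{"jaw": 0.72, "offset": [0.0, 0.0, 21.6], "rot": [0.0, 0.0, 0.0]}, {"jaw": 0.72, "offset": [0.0, 0.0, 21.6], "rot": [0.0, 0.0, 0.0]}, {"jaw": 0.72, "offset": [0.0, 0.0, 21.6], "rot": [0.0, 0.0, 0.0]}, {"jaw": 0.72, "offset": [0.0, 0.0, 21.6], "rot": [0.0, 0.0, 0.0]}, {"jaw": 0.72, "offset": [0.0, 0.0, 21.6], "rot": [0.0, 0.0, 0.0]}]
```

Call:
{"method": "apply_moves", "body": {"moves": [{"jaw": 0.72, "offset": [4.7, 5.3, 22], "rot": [0, 0, 0]}, {"jaw": 0.72, "offset": [4.7, 5.3, 22], "rot": [0, 0, 0]}, {"jaw": 0.72, "offset": [4.7, 5.3, 22], "rot": [0, 0, 0]}, {"jaw": 0.72, "offset": [4.7, 5.2, 22], "rot": [0, 0, 0]}, {"jaw": 0.72, "offset": [4.6, 5.2, 22], "rot": [0, 0, 0]}]}}

```text
time_s: 5.38
eef_pos: [0.6699, 0.1869, 0.1179]
eef_rot: [-0.0, 0.726, 0.688, -0.0]
wrist_force: [-0.6, -0.1, 0.0]
opening: 0.719
grasp_force: 0.0
```

Call:
{"method": "apply_moves", "body": {"moves": [{"jaw": 0.72, "offset": [0, 0, 26], "rot": [0, 0, 0]}, {"jaw": 0.72, "offset": [0, 0, 26], "rot": [0, 0, 0]}, {"jaw": 0.72, "offset": [0, 0, 26], "rot": [0, 0, 0]}, {"jaw": 0.72, "offset": [0, 0, 22], "rot": [0, 0, 0]}, {"jaw": 0.72, "offset": [0, 0, 10], "rot": [0, 0, 0]}]}}

```text
time_s: 6.0
eef_pos: [0.6689, 0.1865, 0.0077]
eef_rot: [-0.001, 0.726, 0.688, -0.001]
wrist_force: [0.3, 0.2, -0.7]
opening: 0.723
grasp_force: 0.0
```

Call:
{"method": "apply_moves", "body": {"moves": [{"jaw": 0.0, "offset": [0, 0, 0], "rot": [0, 0, 0]}, {"jaw": 0.0, "offset": [0, 0, 0], "rot": [0, 0, 0]}, {"jaw": 0.0, "offset": [0, 0, 0], "rot": [0, 0, 0]}, {"jaw": 0.0, "offset": [0, 0, 0], "rot": [0, 0, 0]}, {"jaw": 0.0, "offset": [0, 0, 0], "rot": [0, 0, 0]}]}}

```text
time_s: 6.62
eef_pos: [0.67, 0.1865, 0.0103]
eef_rot: [0.0, 0.726, 0.688, 0.0]
wrist_force: [0.2, -0.5, -1.1]
opening: 0.477
grasp_force: 60.5
```

```bash
python3 -c "
from h import *
st();plan([(669,184,150,87,0,5),(480,340,150,87,0,10)])"
```

```text
t 6.62 [670.  186.5  10.3] yaw 86.94 F [ 0.2 -0.5 -1.1] op 0.477 g 60.5
[{"jaw": 0, "offset": [-0.5, -0.2, -27.9], "rot": [0.0, 0.0, -0.01]}, {"jaw": 0, "offset": [-0.5, -0.1, -28.0], "rot": [0.01, 0.0, -0.01]}, {"jaw": 0, "offset": [-0.5, -0.2, -27.9], "rot": [0.0, 0.0, -0.01]}, {"jaw": 0, "offset": [-0.5, -0.1, -27.9], "rot": [0.01, 0.0, -0.01]}, {"jaw": 0, "offset": [-0.5, -0.2, -28.0], "rot": [0.0, 0.0, -0.02]}]
[{"jaw": 0, "offset": [14.6, -19.7, 0.0], "rot": [0.0, 0.0, 0.0]}, {"jaw": 0, "offset": [14.6, -19.7, 0.0], "rot": [0.0, 0.0, 0.0]}, {"jaw": 0, "offset": [14.6, -19.7, 0.0], "rot": [0.0, 0.0, 0.0]}, {"jaw": 0, "offset": [14.6, -19.7, 0.0], "rot": [0.0, 0.0, 0.0]}, {"jaw": 0, "offset": [14.6, -19.7, 0.0], "rot": [0.0, 0.0, 0.0]}]
[{"jaw": 0, "offset": [14.6, -19.7, 0.0], "rot": [0.0, 0.0, 0.0]}, {"jaw": 0, "offset": [14.6, -19.7, 0.0], "rot": [0.0, 0.0, 0.0]}, {"jaw": 0, "offset": [14.6, -19.7, 0.0], "rot": [0.0, 0.0, 0.0]}, {"jaw": 0, "offset": [14.6, -19.6, 0.0], "rot": [0.0, 0.0, 0.0]}, {"jaw": 0, "offset": [14.5, -19.7, 0.0], "rot": [0.0, 0.0, 0.0]}]
```

Call:
{"method": "apply_moves", "body": {"moves": [{"jaw": 0, "offset": [0, 0, -38], "rot": [0, 0, 0]}, {"jaw": 0, "offset": [0, 0, -38], "rot": [0, 0, 0]}, {"jaw": 0, "offset": [0, 0, -38], "rot": [0, 0, 0]}, {"jaw": 0, "offset": [15, -20, -38], "rot": [0, 0, 0]}, {"jaw": 0, "offset": [15, -20, -38], "rot": [0, 0, 0]}]}}

```text
time_s: 7.25
eef_pos: [0.631, 0.2186, 0.2012]
eef_rot: [-0.0, 0.726, 0.688, 0.0]
wrist_force: [0.0, -0.1, -0.8]
opening: 0.478
grasp_force: 60.9
```

Call:
{"method": "apply_moves", "body": {"moves": [{"jaw": 0, "offset": [29, -32, 0], "rot": [0, 0, 0]}, {"jaw": 0, "offset": [29, -32, 0], "rot": [0, 0, 0]}, {"jaw": 0, "offset": [29, -32, 0], "rot": [0, 0, 0]}, {"jaw": 0, "offset": [29, -32, 0], "rot": [0, 0, 0]}, {"jaw": 0, "offset": [29, -32, 0], "rot": [0, 0, 0]}]}}

```text
time_s: 7.88
eef_pos: [0.4783, 0.3727, 0.2002]
eef_rot: [0.0, 0.726, 0.688, 0.0]
wrist_force: [-0.0, 0.7, -0.7]
opening: 0.472
grasp_force: 60.9
```

```bash
python3 - <<'E'
from h import *
st(); im,d,K,M=snap('wrist','w3.png'); W=cloud(d,K,M); np.savez('w3',im=im,W=W)
X,Y,Z=W[...,0],W[...,1],W[...,2]
g=np.array([.0535,.9986]); n=np.array([.9986,-.0535])
S=X*g[0]+Y*g[1]; N=X*n[0]+Y*n[1]
near=(X>.41)&(X<.54)&(Y>.22)&(Y<.5)
# profile along gauge axis near the centre line
n0=np.array([.476,.40])@n
for s in np.arange(.24,.50,.004):
    m=near&(abs(S-s)<.002)&(abs(N-n0)<.02)
    if m.sum(): print(round(s,3),np.round(np.percentile(Z[m],[10,50,90])*1000),m.sum(),end='; ')
for nm,m in(('tab',near&(Z>.07)),('jawtop',near&(Z>.034)&(Z<.043)&(Y<.40)),('anvtop',near&(Z>.034)&(Z<.043)&(Y>.40)),('blk',near&(Z>.06)&(Z<.07)&(Y>.43))):
    if m.sum()>4: print('\n',nm,m.sum(),'S',np.percentile(S[m],[1,50,99]).round(4),'N',np.percentile(N[m],[1,50,99]).round(4))
E
```

```text
t 7.88 [478.3 372.7 200.2] yaw 86.94 F [-0.   0.7 -0.7] op 0.472 g 60.9
0.352 [38. 38. 39.] 15; 0.356 [38. 38. 40.] 66; 0.36 [38. 39. 40.] 148; 0.364 [38. 39. 39.] 153; 0.368 [38. 39. 40.] 146; 0.372 [38. 39. 39.] 149; 0.376 [ 38.  39. 235.] 278; 0.38 [ 38. 235. 236.] 585; 0.384 [ 39. 235. 236.] 759; 0.388 [ 39. 236. 237.] 808; 0.392 [ 39. 236. 239.] 929; 0.396 [ 39. 236. 239.] 1042; 0.4 [ 26. 236. 239.] 1493; 0.404 [ 10. 236. 237.] 1305; 0.408 [224. 276. 283.] 4691; 0.412 [199. 234. 275.] 2214; 0.416 [208. 276. 288.] 6020; 0.42 [ 8.  9. 10.] 155; 0.424 [ 8.  9. 10.] 156; 0.428 [ 8.  9. 10.] 156; 0.432 [ 8.  9. 10.] 156; 0.436 [ 8.  9. 10.] 154; 0.44 [8. 9. 9.] 156; 0.444 [ 8.  9. 10.] 155; 0.448 [ 8.  9. 10.] 157; 0.452 [ 8. 38. 40.] 83; 0.456 [38. 39. 40.] 175; 0.46 [38. 39. 40.] 220; 0.464 [38. 39. 40.] 175; 0.468 [ 8. 29. 39.] 207; 0.472 [ 8.  9. 30.] 163; 0.476 [ 8.  9. 30.] 204; 0.48 [ 9. 58. 59.] 227; 0.484 [58. 59. 60.] 264; 0.488 [58. 59. 60.] 263; 0.492 [58. 59. 60.] 245; 0.496 [58. 59. 60.] 244; 
 tab 44474 S [0.3813 0.4096 0.4164] N [0.4003 0.458  0.5155]

 jawtop 2328 S [0.3524 0.3795 0.4018] N [0.4298 0.4539 0.4788]

 anvtop 836 S [0.4538 0.4601 0.4671] N [0.4306 0.4543 0.479 ]

 blk 69 S [0.4802 0.4898 0.4993] N [0.4276 0.454  0.483 ]
```

View pics/w3.png

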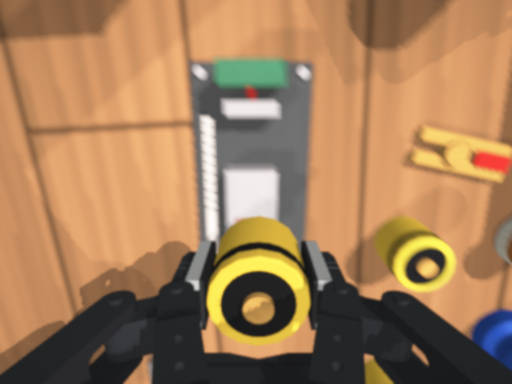

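The gap is about 50 mm, with the jaw face at S=402.5 and the anvil face at S=452.8. In the picture the jaw is at (250,195) and the anvil at (250,108). The 42 mm cell fits with 4 mm on each side, so I'll place it there.

Call:
{"method": "apply_moves", "body": {"moves": [{"jaw": 0, "offset": [8, -1, 10], "rot": [0, 0, 0]}, {"jaw": 0, "offset": [8, -1, 20], "rot": [0, 0, 0]}, {"jaw": 0, "offset": [8, -1, 20], "rot": [0, 0, 0]}, {"jaw": 0, "offset": [7.2, -0.5, 20], "rot": [0, 0, 0]}, {"jaw": 0, "offset": [0, 0, 20], "rot": [0, 0, 0]}]}}

```text
time_s: 8.55
eef_pos: [0.4775, 0.4032, 0.1079]
eef_rot: [-0.0, 0.726, 0.688, -0.001]
wrist_force: [-0.1, -0.2, -0.4]
opening: 0.478
grasp_force: 61.0
```

Call:
{"method": "apply_moves", "body": {"moves": [{"jaw": 0, "offset": [0, 0, 20], "rot": [0, 0, 0]}, {"jaw": 0, "offset": [0, 0, 15], "rot": [0, 0, 0]}, {"jaw": 0, "offset": [0, 0, 10], "rot": [0, 0, 0]}, {"jaw": 0, "offset": [0, 0, 0], "rot": [0, 0, 0]}, {"jaw": 0, "offset": [0, 0, 0], "rot": [0, 0, 0]}]}}

```text
time_s: 9.18
eef_pos: [0.4782, 0.4035, 0.0658]
eef_rot: [0.0, 0.726, 0.688, 0.001]
wrist_force: [-0.7, 0.5, -0.9]
opening: 0.478
grasp_force: 61.0
```

```bash
cat >> h.py <<'E'
g=np.array([.0535,.9986]); n=np.array([.9986,-.0535])
def SN(p): return np.round(np.array([p[:2]@g,p[:2]@n])*1000,1)
def xy(S,N): return S*g+N*n
E
python3 - <<'E'
from h import *
st(); print(SN(pose()[:3,3]))
im,d,K,M=snap('wrist','w4.png')
E
```

```text
t 9.18 [478.2 403.5  65.8] yaw 86.94 F [-0.7  0.5 -0.9] op 0.478 g 61.0
[428.5 456. ]
```

View pics/w4.png

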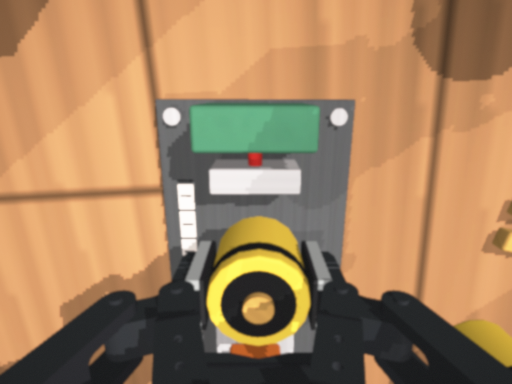

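The cell is held upright at (258,300), in line with the anvil at (255,178). Lowering it.

Call:
{"method": "apply_moves", "body": {"moves": [{"jaw": 0, "offset": [0, -1.5, 10], "rot": [0, 0, 0]}, {"jaw": 0, "offset": [0, 0, 15], "rot": [0, 0, 0]}, {"jaw": 0, "offset": [0, 0, 13], "rot": [0, 0, 0]}, {"jaw": 0, "offset": [0, 0, 9], "rot": [0, 0, 0]}, {"jaw": 0, "offset": [0, 0, 0], "rot": [0, 0, 0]}]}}

```text
time_s: 9.85
eef_pos: [0.4761, 0.4033, 0.0178]
eef_rot: [-0.0, 0.726, 0.688, -0.0]
wrist_force: [-2.0, -0.6, 3.3]
opening: 0.479
grasp_force: 61.5
```

Call:
{"method": "apply_moves", "body": {"moves": [{"jaw": 0.62, "offset": [0, 0, 0], "rot": [0, 0, 0]}, {"jaw": 0.62, "offset": [0, 0, 0], "rot": [0, 0, 0]}, {"jaw": 0.62, "offset": [0, 0, 0], "rot": [0, 0, 0]}, {"jaw": 0.62, "offset": [0, 0, -20], "rot": [0, 0, 0]}, {"jaw": 0.62, "offset": [0, 0, -40], "rot": [0, 0, 0]}]}}

```text
time_s: 10.48
eef_pos: [0.475, 0.4026, 0.078]
eef_rot: [-0.0, 0.726, 0.688, -0.002]
wrist_force: [1.2, 0.5, 0.4]
opening: 0.619
grasp_force: 0.0
```

```bash
python3 - <<'E'
from h import *
st(); print(SN(pose()[:3,3]))
x,y=xy(347.5,454.2); plan([(x+2,y+8,135,51,.62,4),(x,y,135,-3,.5,6),(x,y,90,-3,.5,2),(x,y,44,-3,.5,3)])
E
```

```text
t 10.47 [475.  402.6  78. ] yaw 86.94 F [1.2 0.5 0.4] op 0.619 g 0.0
[427.5 452.8]
[{"jaw": 0.62, "offset": [-18.0, 0.7, -14.2], "rot": [-0.03, 0.04, 8.98]}, {"jaw": 0.62, "offset": [-17.6, 3.5, -14.3], "rot": [-0.03, 0.04, 8.99]}, {"jaw": 0.62, "offset": [-16.9, 6.2, -14.2], "rot": [-0.03, 0.04, 8.98]}, {"jaw": 0.62, "offset": [-15.7, 8.9, -14.3], "rot": [-0.04, 0.03, 8.99]}, {"jaw": 0.5, "offset": [-1.2, 0.6, 0.0], "rot": [0.0, 0.0, 9.0]}]
[{"jaw": 0.5, "offset": [-1.1, 0.8, 0.0], "rot": [0.0, 0.0, 9.0]}, {"jaw": 0.5, "offset": [-1.0, 0.9, 0.0], "rot": [0.0, 0.0, 9.0]}, {"jaw": 0.5, "offset": [-0.9, 1.1, 0.0], "rot": [0.0, 0.0, 9.0]}, {"jaw": 0.5, "offset": [-0.7, 1.2, 0.0], "rot": [0.0, 0.0, 9.0]}, {"jaw": 0.5, "offset": [-0.5, 1.2, 0.0], "rot": [0.0, 0.0, 9.0]}]
[{"jaw": 0.5, "offset": [0.0, 0.0, 22.5], "rot": [0.0, 0.0, 0.0]}, {"jaw": 0.5, "offset": [0.0, 0.0, 22.5], "rot": [0.0, 0.0, 0.0]}, {"jaw": 0.5, "offset": [0.0, 0.0, 15.3], "rot": [0.0, 0.0, 0.0]}, {"jaw": 0.5, "offset": [0.0, 0.0, 15.4], "rot": [0.0, 0.0, 0.0]}, {"jaw": 0.5, "offset": [0.0, 0.0, 15.3], "rot": [0.0, 0.0, 0.0]}]
```

Call:
{"method": "apply_moves", "body": {"moves": [{"jaw": 0.62, "offset": [-18.0, 0.7, -14.2], "rot": [0, 0, 9]}, {"jaw": 0.62, "offset": [-17.6, 3.5, -14.3], "rot": [0, 0, 9]}, {"jaw": 0.62, "offset": [-16.9, 6.2, -14.2], "rot": [0, 0, 9]}, {"jaw": 0.62, "offset": [-15.7, 8.9, -14.3], "rot": [0, 0, 9]}, {"jaw": 0.5, "offset": [-1.2, 0.6, 0.0], "rot": [0.0, 0.0, 9.0]}]}}

```text
time_s: 11.1
eef_pos: [0.4763, 0.3295, 0.1382]
eef_rot: [0.0, 0.935, 0.355, 0.002]
wrist_force: [-0.9, 1.3, -0.4]
opening: 0.499
grasp_force: 0.0
```

Call:
{"method": "apply_moves", "body": {"moves": [{"jaw": 0.5, "offset": [-1.1, 0.8, 0.0], "rot": [0.0, 0.0, 9.0]}, {"jaw": 0.5, "offset": [-1.0, 0.9, 0.0], "rot": [0.0, 0.0, 9.0]}, {"jaw": 0.5, "offset": [-0.9, 1.1, 0.0], "rot": [0.0, 0.0, 9.0]}, {"jaw": 0.5, "offset": [-0.7, 1.2, 0.0], "rot": [0.0, 0.0, 9.0]}, {"jaw": 0.5, "offset": [-0.5, 1.2, 0.0], "rot": [0.0, 0.0, 9.0]}]}}

```text
time_s: 11.72
eef_pos: [0.4736, 0.3235, 0.1367]
eef_rot: [-0.0, 1.0, -0.029, 0.001]
wrist_force: [0.1, 0.1, 0.4]
opening: 0.501
grasp_force: 0.0
```

```bash
python3 - <<'E'
from h import *
st(); print(SN(pose()[:3,3]))
im,d,K,M=snap('side','s2.png')
cv2.imwrite('pics/s2c.png',cv2.resize(im[180:370,180:400,::-1],None,fx=3,fy=3,interpolation=cv2.INTER_CUBIC))
E
```

```text
t 11.72 [473.6 323.5 136.7] yaw -3.35 F [0.1 0.1 0.4] op 0.501 g 0.0
[348.4 455.6]
```

View pics/s2c.png

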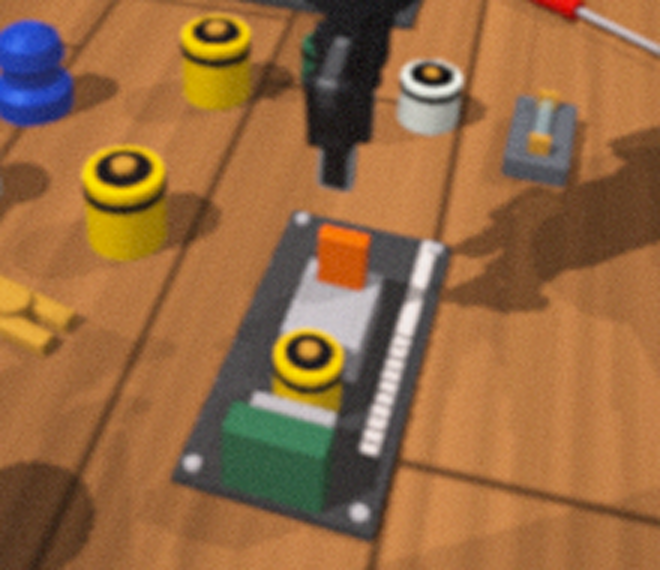

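The yellow cell stands between jaw and anvil at (308,365), and the orange tab is at (343,255). I'll lower onto the tab and grip it.

Call:
{"method": "apply_moves", "body": {"moves": [{"jaw": 0.5, "offset": [0, 0, 25], "rot": [0, 0, 0]}, {"jaw": 0.5, "offset": [0, 0, 25], "rot": [0, 0, 0]}, {"jaw": 0.5, "offset": [0, 0, 25], "rot": [0, 0, 0]}, {"jaw": 0.5, "offset": [0, 0, 16], "rot": [0, 0, 0]}, {"jaw": 0.5, "offset": [0, 0, 0], "rot": [0, 0, 0]}]}}

```text
time_s: 12.4
eef_pos: [0.4725, 0.3231, 0.0435]
eef_rot: [0.0, 1.0, -0.026, -0.001]
wrist_force: [-0.0, 0.1, -0.5]
opening: 0.5
grasp_force: 0.0
```

Call:
{"method": "apply_moves", "body": {"moves": [{"jaw": 0.1, "offset": [0, 0, 0], "rot": [0, 0, 0]}, {"jaw": 0, "offset": [0, 0, 0], "rot": [0, 0, 0]}, {"jaw": 0, "offset": [0, 0, 0], "rot": [0, 0, 0]}, {"jaw": 0, "offset": [0, 0, 0], "rot": [0, 0, 0]}, {"jaw": 0, "offset": [0, 0, 0], "rot": [0, 0, 0]}]}}

```text
time_s: 13.02
eef_pos: [0.4741, 0.3237, 0.0454]
eef_rot: [-0.0, 1.0, -0.027, 0.001]
wrist_force: [-0.8, -1.4, 5.6]
opening: 0.132
grasp_force: 59.0
```

```bash
python3 - <<'E'
from h import *
st(); print(SN(pose()[:3,3]))
E
```

```text
t 13.03 [474.1 323.7  45.4] yaw -3.06 F [-0.8 -1.4  5.6] op 0.132 g 59.0
[348.6 456.1]
```

Call:
{"method": "apply_moves", "body": {"moves": [{"jaw": 0, "offset": [0, -3, 0], "rot": [0, 0, 0]}, {"jaw": 0, "offset": [0, -3, 0], "rot": [0, 0, 0]}, {"jaw": 0, "offset": [0, -2, 0], "rot": [0, 0, 0]}, {"jaw": 0, "offset": [0, -1, 0], "rot": [0, 0, 0]}, {"jaw": 0, "offset": [0, 0, 0], "rot": [0, 0, 0]}]}}

```text
time_s: 13.65
eef_pos: [0.4745, 0.3323, 0.0454]
eef_rot: [-0.0, 1.0, -0.027, 0.001]
wrist_force: [-0.9, -3.3, 7.1]
opening: 0.129
grasp_force: 59.3
```

Call:
{"method": "apply_moves", "body": {"moves": [{"jaw": 0, "offset": [0, -1, 0], "rot": [0, 0, 0]}, {"jaw": 0, "offset": [0, -1, 0], "rot": [0, 0, 0]}, {"jaw": 0, "offset": [0, -1, 0], "rot": [0, 0, 0]}, {"jaw": 0, "offset": [0, 0, 0], "rot": [0, 0, 0]}, {"jaw": 0, "offset": [0, 0, 0], "rot": [0, 0, 0]}]}}

```text
time_s: 14.28
eef_pos: [0.4747, 0.3348, 0.0454]
eef_rot: [0.0, 1.0, -0.027, 0.001]
wrist_force: [-2.2, -5.4, 7.9]
opening: 0.134
grasp_force: 59.5
```

```bash
python3 - <<'E'
from h import *
st(); print(SN(pose()[:3,3]))
E
```

```text
t 14.28 [474.7 334.8  45.4] yaw -3.06 F [-2.2 -5.4  7.9] op 0.134 g 59.5
[359.7 456.1]
```

Call:
{"method": "apply_moves", "body": {"moves": [{"jaw": 0, "offset": [0, -1, 0], "rot": [0, 0, 0]}, {"jaw": 0, "offset": [0, 0, 0], "rot": [0, 0, 0]}, {"jaw": 0, "offset": [0, 0, 0], "rot": [0, 0, 0]}, {"jaw": 0, "offset": [0, 0, 0], "rot": [0, 0, 0]}, {"jaw": 0, "offset": [0, 0, 0], "rot": [0, 0, 0]}]}}

```text
time_s: 14.9
eef_pos: [0.4747, 0.3356, 0.0454]
eef_rot: [0.001, 1.0, -0.027, 0.001]
wrist_force: [-1.2, -6.7, 9.2]
opening: 0.134
grasp_force: 59.5
```

```bash
python3 - <<'E'
from h import *
st(); print(SN(pose()[:3,3]))
im,d,K,M=snap('side','s3.png')
cv2.imwrite('pics/s3c.png',cv2.resize(im[240:370,230:350,::-1],None,fx=4,fy=4,interpolation=cv2.INTER_CUBIC))
E
```

```text
t 14.9 [474.7 335.6  45.4] yaw -3.05 F [-1.2 -6.7  9.2] op 0.134 g 59.5
[360.6 456.1]
```

View pics/s3c.png

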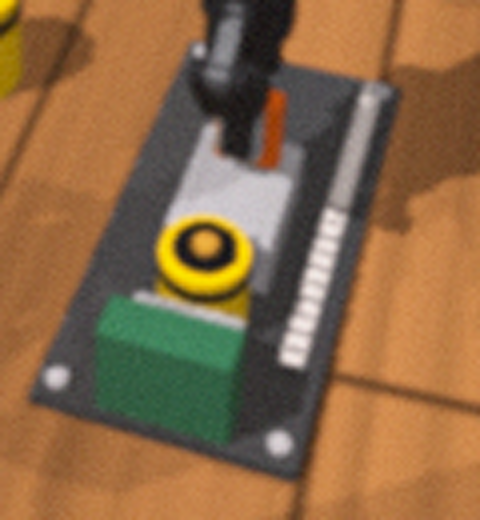

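The jaw has pressed the cell back: the anvil at (190,308) is close against the green block, and the reaction force rose about 5 N, consistent with the spring. Next I'll open the jaw wide and release.

Call:
{"method": "apply_moves", "body": {"moves": [{"jaw": 0, "offset": [0, 4, 0], "rot": [0, 0, 0]}, {"jaw": 0, "offset": [0, 9, 0], "rot": [0, 0, 0]}, {"jaw": 0, "offset": [0, 12, 0], "rot": [0, 0, 0]}, {"jaw": 0, "offset": [0, 12, 0], "rot": [0, 0, 0]}, {"jaw": 0, "offset": [0, 3, 0], "rot": [0, 0, 0]}]}}

```text
time_s: 15.58
eef_pos: [0.4726, 0.2965, 0.0454]
eef_rot: [-0.001, 1.0, -0.027, 0.001]
wrist_force: [-1.9, 1.9, 7.0]
opening: 0.134
grasp_force: 59.3
```

Call:
{"method": "apply_moves", "body": {"moves": [{"jaw": 0, "offset": [0, 0, 0], "rot": [0, 0, 0]}, {"jaw": 0.5, "offset": [0, 0, 0], "rot": [0, 0, 0]}, {"jaw": 0.5, "offset": [0, 0, 0], "rot": [0, 0, 0]}, {"jaw": 0.5, "offset": [0, 0, 0], "rot": [0, 0, 0]}, {"jaw": 0.5, "offset": [0, 0, -40], "rot": [0, 0, 0]}]}}

```text
time_s: 16.2
eef_pos: [0.4688, 0.2953, 0.0811]
eef_rot: [0.001, 1.0, -0.027, -0.004]
wrist_force: [0.3, 1.3, 0.3]
opening: 0.502
grasp_force: 0.0
```

```bash
python3 - <<'E'
from h import *
st(); print(SN(pose()[:3,3]))
x,y=xy(320,455); u,v=xy(425,454.2)
plan([(x,y,150,-3,.72,2),(u,v,165,87,.72,9)])
E
```

```text
t 16.2 [468.8 295.3  81.1] yaw -3.06 F [0.3 1.3 0.3] op 0.502 g 0.0
[320.  452.3]
[{"jaw": 0.72, "offset": [1.1, 0.1, -34.5], "rot": [0.09, 0.2, -0.03]}, {"jaw": 0.72, "offset": [1.2, 0.0, -34.5], "rot": [0.08, 0.21, -0.03]}, {"jaw": 0.72, "offset": [-0.1, -11.7, -1.7], "rot": [0.0, 0.0, -10.0]}, {"jaw": 0.72, "offset": [2.0, -11.5, -1.7], "rot": [0.0, 0.0, -10.0]}, {"jaw": 0.72, "offset": [3.9, -11.0, -1.7], "rot": [0.0, 0.0, -10.0]}]
[{"jaw": 0.72, "offset": [5.8, -10.1, -1.6], "rot": [0.0, 0.0, -10.0]}, {"jaw": 0.72, "offset": [7.4, -9.0, -1.7], "rot": [0.0, 0.0, -10.0]}, {"jaw": 0.72, "offset": [8.9, -7.6, -1.6], "rot": [0.0, 0.0, -10.0]}, {"jaw": 0.72, "offset": [10.1, -5.9, -1.7], "rot": [0.0, 0.0, -10.0]}, {"jaw": 0.72, "offset": [10.9, -4.0, -1.6], "rot": [0.0, 0.0, -10.0]}]
[{"jaw": 0.72, "offset": [11.4, -2.1, -1.7], "rot": [0.0, 0.0, -10.0]}, {"jaw": 0.72, "offset": [0, 0, 0], "rot": [0, 0, 0]}, {"jaw": 0.72, "offset": [0, 0, 0], "rot": [0, 0, 0]}, {"jaw": 0.72, "offset": [0, 0, 0], "rot": [0, 0, 0]}, {"jaw": 0.72, "offset": [0, 0, 0], "rot": [0, 0, 0]}]
```

Call:
{"method": "apply_moves", "body": {"moves": [{"jaw": 0.72, "offset": [0, 0, -35], "rot": [0, 0, 0]}, {"jaw": 0.72, "offset": [0, 0, -35], "rot": [0, 0, 0]}, {"jaw": 0.72, "offset": [-0.1, -11.7, -1.7], "rot": [0.0, 0.0, -10.0]}, {"jaw": 0.72, "offset": [2.0, -11.5, -1.7], "rot": [0.0, 0.0, -10.0]}, {"jaw": 0.72, "offset": [3.9, -11.0, -1.7], "rot": [0.0, 0.0, -10.0]}]}}

```text
time_s: 16.82
eef_pos: [0.4732, 0.3317, 0.159]
eef_rot: [0.0, 0.972, 0.236, -0.0]
wrist_force: [0.0, 0.1, 0.1]
opening: 0.72
grasp_force: 0.0
```

Call:
{"method": "apply_moves", "body": {"moves": [{"jaw": 0.72, "offset": [5.8, -10.1, -1.6], "rot": [0.0, 0.0, -10.0]}, {"jaw": 0.72, "offset": [7.4, -9.0, -1.7], "rot": [0.0, 0.0, -10.0]}, {"jaw": 0.72, "offset": [8.9, -7.6, -1.6], "rot": [0.0, 0.0, -10.0]}, {"jaw": 0.72, "offset": [10.1, -5.9, -1.7], "rot": [0.0, 0.0, -10.0]}, {"jaw": 0.72, "offset": [10.9, -4.0, -1.6], "rot": [0.0, 0.0, -10.0]}]}}

```text
time_s: 17.45
eef_pos: [0.4759, 0.39, 0.167]
eef_rot: [-0.0, 0.781, 0.624, -0.0]
wrist_force: [-0.6, -0.3, -0.5]
opening: 0.722
grasp_force: 0.0
```

Call:
{"method": "apply_moves", "body": {"moves": [{"jaw": 0.72, "offset": [11.4, -2.1, -1.7], "rot": [0.0, 0.0, -10.0]}, {"jaw": 0.72, "offset": [0, 0, 0], "rot": [0, 0, 0]}, {"jaw": 0.72, "offset": [0, 0, 0], "rot": [0, 0, 0]}, {"jaw": 0.72, "offset": [0, 0, 0], "rot": [0, 0, 0]}, {"jaw": 0.72, "offset": [0, 0, 0], "rot": [0, 0, 0]}]}}

```text
time_s: 18.08
eef_pos: [0.4767, 0.4009, 0.169]
eef_rot: [0.0, 0.726, 0.688, -0.0]
wrist_force: [-0.3, 0.0, 0.1]
opening: 0.719
grasp_force: 0.0
```

```bash
python3 - <<'E'
from h import *
st(); print(SN(pose()[:3,3]))
im,d,K,M=snap('wrist','w5.png'); W=cloud(d,K,M)
x,y=xy(.4318,.4542); c=disc(W,x,y,.03,.046,.06); print(SN(np.array(c)/1000))
X,Y,Z=W[...,0],W[...,1],W[...,2]; S=X*g[0]+Y*g[1];N=X*n[0]+Y*n[1]
m=(abs(N-.454)<.024)&(Z>.036)&(Z<.041)&(S<.42)&(S>.25); print('jaw S',np.percentile(S[m],[1,50,99]))
m=(abs(N-.454)<.024)&(Z>.036)&(Z<.041)&(S<.48)&(S>.45); print('anvil S',np.percentile(S[m],[1,50,99]))
E
```

```text
t 18.07 [476.7 400.9 169. ] yaw 86.87 F [-0.3  0.   0.1] op 0.719 g 0.0
[425.8 454.6]
disc 1913 [476.8 407.2] 21.1 [476.9 407.5] [41.2 41.1] top [0.0531 0.0571]
[432.2 454.4]
jaw S [0.31042925 0.35101373 0.37739806]
anvil S [0.45361762 0.46002318 0.46670557]
```

View pics/w5.png

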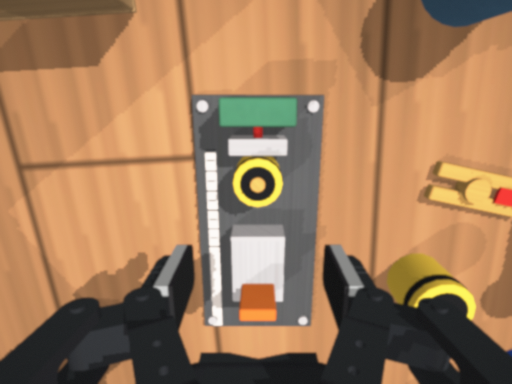

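The yellow cell stands clean at (258,182), and the gap is now about 75 mm. I'll grasp it and carry it to the far (-y) place on the sled.

Call:
{"method": "apply_moves", "body": {"moves": [{"jaw": 0.72, "offset": [6.5, 0, 30], "rot": [0, 0, 0]}, {"jaw": 0.72, "offset": [0, 0, 40], "rot": [0, 0, 0]}, {"jaw": 0.72, "offset": [0, 0, 40], "rot": [0, 0, 0]}, {"jaw": 0.72, "offset": [0, 0, 30], "rot": [0, 0, 0]}, {"jaw": 0.72, "offset": [0, 0, 11], "rot": [0, 0, 0]}]}}

```text
time_s: 18.75
eef_pos: [0.4757, 0.4068, 0.0158]
eef_rot: [-0.0, 0.726, 0.688, -0.002]
wrist_force: [0.5, -0.6, -0.8]
opening: 0.723
grasp_force: 0.0
```

Call:
{"method": "apply_moves", "body": {"moves": [{"jaw": 0, "offset": [0, 0, 0], "rot": [0, 0, 0]}, {"jaw": 0, "offset": [0, 0, 0], "rot": [0, 0, 0]}, {"jaw": 0, "offset": [0, 0, 0], "rot": [0, 0, 0]}, {"jaw": 0, "offset": [0, 0, 0], "rot": [0, 0, 0]}, {"jaw": 0, "offset": [0, 0, -10], "rot": [0, 0, 0]}]}}

```text
time_s: 19.38
eef_pos: [0.4764, 0.4075, 0.0279]
eef_rot: [-0.0, 0.726, 0.688, -0.001]
wrist_force: [1.0, -0.2, -0.9]
opening: 0.474
grasp_force: 60.6
```

Call:
{"method": "apply_moves", "body": {"moves": [{"jaw": 0, "offset": [0, 0, -40], "rot": [0, 0, 0]}, {"jaw": 0, "offset": [0, 0, -45], "rot": [0, 0, 0]}, {"jaw": 0, "offset": [0, 0, -45], "rot": [0, 0, 0]}, {"jaw": 0, "offset": [-20, 9, -40], "rot": [0, 0, 0]}, {"jaw": 0, "offset": [-40, 9, 0], "rot": [0, 0, 0]}]}}

```text
time_s: 20.0
eef_pos: [0.4942, 0.3485, 0.2038]
eef_rot: [0.001, 0.725, 0.689, 0.005]
wrist_force: [0.0, 0.2, -1.9]
opening: 0.476
grasp_force: 60.8
```

Call:
{"method": "apply_moves", "body": {"moves": [{"jaw": 0, "offset": [-50, 9, 0], "rot": [0, 0, 0]}, {"jaw": 0, "offset": [-50, 9, 0], "rot": [0, 0, 0]}, {"jaw": 0, "offset": [-50, 9, 0], "rot": [0, 0, 0]}, {"jaw": 0, "offset": [-50, 9, 0], "rot": [0, 0, 0]}, {"jaw": 0, "offset": [-50, 9, 0], "rot": [0, 0, 0]}]}}

```text
time_s: 20.62
eef_pos: [0.5235, 0.0934, 0.199]
eef_rot: [0.001, 0.726, 0.688, 0.001]
wrist_force: [1.7, 0.3, -0.8]
opening: 0.475
grasp_force: 60.8
```

Call:
{"method": "apply_moves", "body": {"moves": [{"jaw": 0, "offset": [-50, 9, 0], "rot": [0, 0, 0]}, {"jaw": 0, "offset": [-50, 9, 0], "rot": [0, 0, 0]}, {"jaw": 0, "offset": [-50, 9, 0], "rot": [0, 0, 0]}, {"jaw": 0, "offset": [-50, 9, 0], "rot": [0, 0, 0]}, {"jaw": 0, "offset": [-50, 9, 0], "rot": [0, 0, 0]}]}}

```text
time_s: 21.25
eef_pos: [0.5552, -0.1589, 0.199]
eef_rot: [0.001, 0.726, 0.688, 0.0]
wrist_force: [1.1, -0.6, -1.8]
opening: 0.479
grasp_force: 60.8
```

Call:
{"method": "apply_moves", "body": {"moves": [{"jaw": 0, "offset": [-50, 9, 0], "rot": [0, 0, 0]}, {"jaw": 0, "offset": [-50, 9, 0], "rot": [0, 0, 0]}, {"jaw": 0, "offset": [-50, 9, 0], "rot": [0, 0, 0]}, {"jaw": 0, "offset": [-30, 4, 0], "rot": [0, 0, 0]}, {"jaw": 0, "offset": [0, 0, 0], "rot": [0, 0, 0]}]}}

```text
time_s: 21.88
eef_pos: [0.576, -0.3411, 0.1985]
eef_rot: [0.001, 0.727, 0.687, -0.0]
wrist_force: [0.2, 0.1, -1.4]
opening: 0.476
grasp_force: 60.8
```

```bash
python3 - <<'E'
from h import *
st()
im,d,K,M=snap('wrist','w6.png'); W=cloud(d,K,M); X,Y,Z=W[...,0],W[...,1],W[...,2]
plan([(575,-343,100,87,0,3),(575,-343,26,87,0,4)])
Rr,B=im[...,0].astype(int),im[...,2].astype(int)
m=(B>Rr+60)&(Z>.05)&(Z<.08)&(X<.56)&(X>.48); print('push',m.sum(),np.percentile(X[m],[2,98]),np.percentile(Y[m],[2,98]))
E
```

```text
t 21.88 [ 576.  -341.1  198.5] yaw 86.77 F [ 0.2  0.1 -1.4] op 0.476 g 60.8
[{"jaw": 0, "offset": [-1.2, -0.3, 32.8], "rot": [0.01, 0.0, -0.05]}, {"jaw": 0, "offset": [-1.3, -0.3, 32.8], "rot": [0.0, -0.01, -0.05]}, {"jaw": 0, "offset": [-1.2, -0.3, 32.7], "rot": [0.01, 0.0, -0.05]}, {"jaw": 0, "offset": [0.0, 0.0, 18.5], "rot": [0.0, 0.0, 0.0]}, {"jaw": 0, "offset": [0.0, 0.0, 18.5], "rot": [0.0, 0.0, 0.0]}]
[{"jaw": 0, "offset": [0.0, 0.0, 18.5], "rot": [0.0, 0.0, 0.0]}, {"jaw": 0, "offset": [0.0, 0.0, 18.5], "rot": [0.0, 0.0, 0.0]}, {"jaw": 0, "offset": [0, 0, 0], "rot": [0, 0, 0]}, {"jaw": 0, "offset": [0, 0, 0], "rot": [0, 0, 0]}, {"jaw": 0, "offset": [0, 0, 0], "rot": [0, 0, 0]}]
push 1215 [0.51258706 0.52262122] [-0.3033015  -0.22784548]
```

View pics/w6.png

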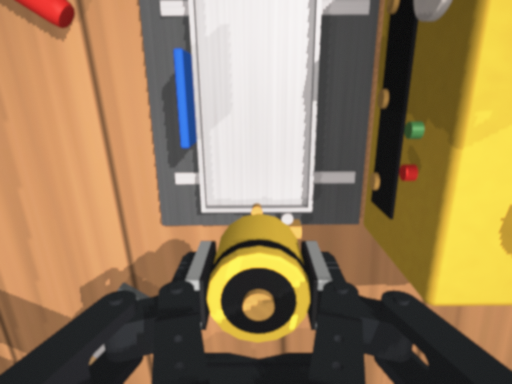

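The cell is held at (258,300), beyond the sled's near wall at row 208, and the camera tilt accounts for the offset. The computed target has margin, so I'm lowering it.

Call:
{"method": "apply_moves", "body": {"moves": [{"jaw": 0, "offset": [-1, 0, 40], "rot": [0, 0, 0]}, {"jaw": 0, "offset": [-1, 0, 45], "rot": [0, 0, 0]}, {"jaw": 0, "offset": [0, 0, 40], "rot": [0, 0, 0]}, {"jaw": 0, "offset": [0, 0, 30], "rot": [0, 0, 0]}, {"jaw": 0, "offset": [0, 0, 11], "rot": [0, 0, 0]}]}}

```text
time_s: 22.55
eef_pos: [0.5753, -0.3382, 0.0301]
eef_rot: [-0.002, 0.725, 0.688, -0.0]
wrist_force: [0.5, 0.4, -0.6]
opening: 0.473
grasp_force: 60.8
```

Call:
{"method": "apply_moves", "body": {"moves": [{"jaw": 0, "offset": [0, 0, 4], "rot": [0, 0, 0]}, {"jaw": 0, "offset": [0, 0, 3], "rot": [0, 0, 0]}, {"jaw": 0, "offset": [0, 0, 0], "rot": [0, 0, 0]}, {"jaw": 0, "offset": [0, 0, 0], "rot": [0, 0, 0]}, {"jaw": 0, "offset": [0, 0, 0], "rot": [0, 0, 0]}]}}

```text
time_s: 23.18
eef_pos: [0.5764, -0.3408, 0.0255]
eef_rot: [0.0, 0.726, 0.688, 0.0]
wrist_force: [-0.8, 0.3, -1.3]
opening: 0.476
grasp_force: 60.8
```

Call:
{"method": "apply_moves", "body": {"moves": [{"jaw": 0, "offset": [0, 0, 1.2], "rot": [0, 0, 0]}, {"jaw": 0.66, "offset": [0, 0, 0], "rot": [0, 0, 0]}, {"jaw": 0.66, "offset": [0, 0, 0], "rot": [0, 0, 0]}, {"jaw": 0.66, "offset": [0, 0, 0], "rot": [0, 0, 0]}, {"jaw": 0.66, "offset": [0, 0, -25], "rot": [0, 0, 0]}]}}

```text
time_s: 23.8
eef_pos: [0.5745, -0.3393, 0.0464]
eef_rot: [-0.003, 0.726, 0.688, -0.0]
wrist_force: [0.2, -0.6, -1.0]
opening: 0.66
grasp_force: 0.0
```

Call:
{"method": "apply_moves", "body": {"moves": [{"jaw": 0.66, "offset": [0, 0, -50], "rot": [0, 0, 0]}, {"jaw": 0.66, "offset": [0, 0, -50], "rot": [0, 0, 0]}, {"jaw": 0.66, "offset": [20, -3, -50], "rot": [0, 0, 0]}, {"jaw": 0.66, "offset": [40, -4, 0], "rot": [0, 0, 0]}, {"jaw": 0.66, "offset": [50, -4, 0], "rot": [0, 0, 0]}]}}

```text
time_s: 24.42
eef_pos: [0.5712, -0.2301, 0.1999]
eef_rot: [0.001, 0.726, 0.687, 0.0]
wrist_force: [0.2, 0.3, -0.1]
opening: 0.662
grasp_force: 0.0
```

Call:
{"method": "apply_moves", "body": {"moves": [{"jaw": 0.66, "offset": [50, -5, 0], "rot": [0, 0, 0]}, {"jaw": 0.66, "offset": [50, -5, 0], "rot": [0, 0, 0]}, {"jaw": 0.66, "offset": [50, -5, 0], "rot": [0, 0, 0]}, {"jaw": 0.66, "offset": [50, -5, 0], "rot": [0, 0, 0]}, {"jaw": 0.66, "offset": [50, -5, 0], "rot": [0, 0, 0]}]}}

```text
time_s: 25.05
eef_pos: [0.5592, 0.0223, 0.1989]
eef_rot: [0.0, 0.726, 0.688, 0.0]
wrist_force: [0.4, 0.1, 0.8]
opening: 0.661
grasp_force: 0.0
```

```bash
python3 - <<'E'
from h import *
im,W=cells('wrist','w7.png',('green_cell','white_cell'))
c=disc(W,.545,.041,.032); plan([(*c,100,87,.66,3),(*c,9.5,87,.66,4)])
ti,tW=cells('top','t3.png',('yellow_cell','green_cell','white_cell'))
E
```

```text
t 25.05 [559.2  22.3 198.9] yaw 86.93 F [0.4 0.1 0.8] op 0.661 g 0.0
green_cell 0.76 px [243. 160.] top 0.047 circ [544.6  40.8] 19.0 box [544.8  41.1] [36.3 36.9]
white_cell 0.79 px [138. 134.] top 0.047 circ [447.4  68.7] 25.1 box [447.5  68.9] [49.4 49.3]
disc 1283 [544.6  40.8] 19.0 [544.4  40.9] [36.7 37.7] top [0.045  0.0493]
[{"jaw": 0.66, "offset": [5.7, -5.1, 32.9], "rot": [0.0, 0.0, 0.06]}, {"jaw": 0.66, "offset": [5.7, -5.1, 33.0], "rot": [0.0, 0.0, 0.06]}, {"jaw": 0.66, "offset": [5.6, -5.2, 32.9], "rot": [0.0, -0.01, 0.05]}, {"jaw": 0.66, "offset": [0.0, 0.0, 22.6], "rot": [0.0, 0.0, 0.0]}, {"jaw": 0.66, "offset": [0.0, 0.0, 22.6], "rot": [0.0, 0.0, 0.0]}]
[{"jaw": 0.66, "offset": [0.0, 0.0, 22.7], "rot": [0.0, 0.0, 0.0]}, {"jaw": 0.66, "offset": [0.0, 0.0, 22.6], "rot": [0.0, 0.0, 0.0]}, {"jaw": 0.66, "offset": [0, 0, 0], "rot": [0, 0, 0]}, {"jaw": 0.66, "offset": [0, 0, 0], "rot": [0, 0, 0]}, {"jaw": 0.66, "offset": [0, 0, 0], "rot": [0, 0, 0]}]
t 25.2 [559.1  23.1 198.8] yaw 87.17 F [-0.3 -0.5 -0.1] op 0.66 g 0.0
yellow_cell 0.77 px [393. 198.] top 0.061 circ [ 575.7 -340.4] 21.0 box [ 575.4 -340.4] [39.8 38.4]
yellow_cell 0.68 px [191. 179.] top 0.066 circ [639.  276.9] 28.6 box [638.8 276.4] [55.9 54.5]
yellow_cell 0.67 px [251. 180.] top 0.065 circ [629.4  90.5] 25.9 box [630.5  97.1] [23.  51.6]
green_cell 0.61 px [268. 214.] top 0.046 circ [533.8  42.6] 12.3 box [532.3  42.7] [21.5 15.1]
white_cell 0.67 px [262. 244.] top 0.048 circ [448.8  69.1] 27.2 box [447.3  64.6] [38.6 50.3]
```

Yellow stands upright on the sled at (575.7, -340.4). Now I'll grasp green, with TCP going to (544.6, 40.8), and take it to the caliper.

Call:
{"method": "apply_moves", "body": {"moves": [{"jaw": 0.66, "offset": [5.7, -5.1, 40], "rot": [0, 0, 0]}, {"jaw": 0.66, "offset": [5.7, -5.1, 45], "rot": [0, 0, 0]}, {"jaw": 0.66, "offset": [5.6, -5.2, 45], "rot": [0, 0, 0]}, {"jaw": 0.66, "offset": [0, 0, 40], "rot": [0, 0, 0]}, {"jaw": 0.66, "offset": [0, 0, 19.5], "rot": [0, 0, 0]}]}}

```text
time_s: 26.02
eef_pos: [0.5436, 0.0376, 0.007]
eef_rot: [-0.001, 0.726, 0.687, -0.001]
wrist_force: [0.6, -0.1, 0.3]
opening: 0.659
grasp_force: 0.0
```

Call:
{"method": "apply_moves", "body": {"moves": [{"jaw": 0, "offset": [0, 0, 0], "rot": [0, 0, 0]}, {"jaw": 0, "offset": [0, 0, 0], "rot": [0, 0, 0]}, {"jaw": 0, "offset": [0, 0, 0], "rot": [0, 0, 0]}, {"jaw": 0, "offset": [0, 0, 0], "rot": [0, 0, 0]}, {"jaw": 0, "offset": [0, 0, 0], "rot": [0, 0, 0]}]}}

```text
time_s: 26.65
eef_pos: [0.5453, 0.0386, 0.0098]
eef_rot: [0.0, 0.726, 0.688, 0.0]
wrist_force: [-1.0, -0.6, -0.9]
opening: 0.43
grasp_force: 60.0
```

```bash
python3 - <<'E'
from h import *
st(); print(SN(pose()[:3,3]))
E
```

```text
t 26.65 [545.3  38.6   9.8] yaw 86.95 F [-1.  -0.6 -0.9] op 0.43 g 60.0
[ 67.8 542.5]
```

Call:
{"method": "apply_moves", "body": {"moves": [{"jaw": 0, "offset": [0, 0, -30], "rot": [0, 0, 0]}, {"jaw": 0, "offset": [0, 0, -50], "rot": [0, 0, 0]}, {"jaw": 0, "offset": [0, 0, -50], "rot": [0, 0, 0]}, {"jaw": 0, "offset": [20, -5, -20], "rot": [0, 0, 0]}, {"jaw": 0, "offset": [40, -10, 0], "rot": [0, 0, 0]}]}}

```text
time_s: 27.28
eef_pos: [0.5352, 0.0989, 0.1623]
eef_rot: [0.002, 0.727, 0.687, 0.002]
wrist_force: [1.1, -0.1, -1.8]
opening: 0.434
grasp_force: 60.4
```

Call:
{"method": "apply_moves", "body": {"moves": [{"jaw": 0, "offset": [50, -12, 0], "rot": [0, 0, 0]}, {"jaw": 0, "offset": [50, -12, 0], "rot": [0, 0, 0]}, {"jaw": 0, "offset": [50, -12, 0], "rot": [0, 0, 0]}, {"jaw": 0, "offset": [50, -12, 0], "rot": [0, 0, 0]}, {"jaw": 0, "offset": [50, -12, 0], "rot": [0, 0, 0]}]}}

```text
time_s: 27.9
eef_pos: [0.486, 0.3538, 0.1594]
eef_rot: [0.0, 0.726, 0.688, 0.0]
wrist_force: [1.5, -0.1, -1.2]
opening: 0.428
grasp_force: 60.4
```

Call:
{"method": "apply_moves", "body": {"moves": [{"jaw": 0, "offset": [35, -10, 0], "rot": [0, 0, 0]}, {"jaw": 0, "offset": [15, -3, 0], "rot": [0, 0, 0]}, {"jaw": 0, "offset": [0, 0, 30], "rot": [0, 0, 0]}, {"jaw": 0, "offset": [0, 0, 40], "rot": [0, 0, 0]}, {"jaw": 0, "offset": [0, 0, 20], "rot": [0, 0, 0]}]}}

```text
time_s: 28.52
eef_pos: [0.4752, 0.4013, 0.0669]
eef_rot: [-0.0, 0.726, 0.688, -0.002]
wrist_force: [-0.4, 0.5, -1.5]
opening: 0.428
grasp_force: 60.4
```

```bash
python3 - <<'E'
from h import *
st(); print(SN(pose()[:3,3]))
E
```

```text
t 28.52 [475.2 401.3  66.9] yaw 86.91 F [-0.4  0.5 -1.5] op 0.428 g 60.4
[426.2 453.1]
```

Call:
{"method": "apply_moves", "body": {"moves": [{"jaw": 0, "offset": [0, 0, 18], "rot": [0, 0, 0]}, {"jaw": 0, "offset": [0, 0, 18], "rot": [0, 0, 0]}, {"jaw": 0, "offset": [0, 0, 10], "rot": [0, 0, 0]}, {"jaw": 0, "offset": [0, 0, 5], "rot": [0, 0, 0]}, {"jaw": 0, "offset": [0, 0, 0], "rot": [0, 0, 0]}]}}

```text
time_s: 29.15
eef_pos: [0.4764, 0.4029, 0.0184]
eef_rot: [0.0, 0.726, 0.688, 0.0]
wrist_force: [0.2, -0.3, -1.7]
opening: 0.431
grasp_force: 60.4
```

Call:
{"method": "apply_moves", "body": {"moves": [{"jaw": 0.6, "offset": [0, 0, 0], "rot": [0, 0, 0]}, {"jaw": 0.6, "offset": [0, 0, 0], "rot": [0, 0, 0]}, {"jaw": 0.6, "offset": [0, 0, 0], "rot": [0, 0, 0]}, {"jaw": 0.6, "offset": [0, 0, -25], "rot": [0, 0, 0]}, {"jaw": 0.6, "offset": [0, 0, -40], "rot": [0, 0, 0]}]}}

```text
time_s: 29.78
eef_pos: [0.4751, 0.402, 0.0825]
eef_rot: [-0.0, 0.726, 0.688, -0.002]
wrist_force: [0.5, -0.4, 0.8]
opening: 0.599
grasp_force: 0.0
```

```bash
python3 - <<'E'
from h import *
st(); print(SN(pose()[:3,3]))
x,y=xy(321.5,454.2); plan([(x,y,130,-3,.5,10)])
E
```

```text
t 29.77 [475.1 402.   82.5] yaw 86.94 F [ 0.5 -0.4  0.8] op 0.599 g 0.0
[426.9 453. ]
[{"jaw": 0.5, "offset": [-10.5, 0.1, -4.7], "rot": [0.0, 0.02, 8.99]}, {"jaw": 0.5, "offset": [-10.4, 1.8, -4.7], "rot": [0.0, 0.02, 8.99]}, {"jaw": 0.5, "offset": [-10.0, 3.4, -4.7], "rot": [-0.01, 0.02, 8.99]}, {"jaw": 0.5, "offset": [-9.3, 4.9, -4.7], "rot": [0.0, 0.02, 9.0]}, {"jaw": 0.5, "offset": [-8.5, 6.3, -4.8], "rot": [0.0, 0.02, 8.99]}]
[{"jaw": 0.5, "offset": [-7.4, 7.5, -4.8], "rot": [-0.01, 0.02, 9.0]}, {"jaw": 0.5, "offset": [-6.1, 8.6, -4.7], "rot": [0.0, 0.03, 8.99]}, {"jaw": 0.5, "offset": [-4.7, 9.4, -4.8], "rot": [-0.01, 0.02, 9.0]}, {"jaw": 0.5, "offset": [-3.2, 10.1, -4.7], "rot": [0.0, 0.03, 8.99]}, {"jaw": 0.5, "offset": [-1.5, 10.4, -4.8], "rot": [-0.01, 0.02, 9.0]}]
```

Call:
{"method": "apply_moves", "body": {"moves": [{"jaw": 0.5, "offset": [-10.5, 0.1, -16], "rot": [0, 0, 9]}, {"jaw": 0.5, "offset": [-10.4, 1.8, -16], "rot": [0, 0, 9]}, {"jaw": 0.5, "offset": [-10, 3.4, -15], "rot": [0, 0, 9]}, {"jaw": 0.5, "offset": [-9.3, 4.9, 0], "rot": [0, 0, 9]}, {"jaw": 0.5, "offset": [-8.5, 6.3, 0], "rot": [0, 0, 9]}]}}

```text
time_s: 30.4
eef_pos: [0.4743, 0.3499, 0.1309]
eef_rot: [-0.0, 0.935, 0.356, 0.001]
wrist_force: [0.5, -0.1, -0.7]
opening: 0.5
grasp_force: 0.0
```

Call:
{"method": "apply_moves", "body": {"moves": [{"jaw": 0.5, "offset": [-7.4, 7.5, 0], "rot": [0, 0, 9]}, {"jaw": 0.5, "offset": [-6.1, 8.6, 0], "rot": [0, 0, 9]}, {"jaw": 0.5, "offset": [-4.7, 9.4, 0], "rot": [0, 0, 9]}, {"jaw": 0.5, "offset": [-3.2, 10.1, 0], "rot": [0, 0, 9]}, {"jaw": 0.5, "offset": [-1.5, 10.4, 0], "rot": [0, 0, 9]}]}}

```text
time_s: 31.02
eef_pos: [0.4719, 0.2971, 0.1306]
eef_rot: [-0.0, 1.0, -0.029, 0.0]
wrist_force: [1.1, -0.4, -0.4]
opening: 0.504
grasp_force: 0.0
```

```bash
python3 - <<'E'
from h import *
st(); print(SN(pose()[:3,3]))
im,d,K,M=snap('top'); W=cloud(d,K,M); X,Y,Z=W[...,0],W[...,1],W[...,2]; S=X*g[0]+Y*g[1];N=X*n[0]+Y*n[1]
m=(abs(N-.454)<.028)&(S>.40)&(S<.451)&(Z>.03)&(Z<.07); print('cell S',np.percentile(S[m],[2,98]),np.percentile(N[m],[2,98]),np.percentile(Z[m],[50,98]))
E
```

```text
t 31.02 [471.9 297.1 130.6] yaw -3.35 F [ 1.1 -0.4 -0.4] op 0.504 g 0.0
[322.  455.3]Traceback (most recent call last):
  File "<stdin>", line 4, in <module>
    return _quantile_unchecked(
        a, q, axis, out, overwrite_input, method, keepdims, weights)
    return _ureduce(a,
                    func=_quantile_ureduce_func,
    ...<5 lines>...
                    overwrite_input=overwrite_input,
                    method=method)
    r = func(a, **kwargs)
    result = _quantile(arr,
                       quantiles=q,
    ...<2 lines>...
                       out=out,
                       weights=wgt)
    slices_having_nans = np.isnan(arr[-1, ...])
                                  ~~~^^^^^^^^^
IndexError: index -1 is out of bounds for axis 0 with size 0
```

Call:
{"method": "apply_moves", "body": {"moves": [{"jaw": 0.5, "offset": [0, 0, 25], "rot": [0, 0, 0]}, {"jaw": 0.5, "offset": [0, 0, 25], "rot": [0, 0, 0]}, {"jaw": 0.5, "offset": [0, 0, 25], "rot": [0, 0, 0]}, {"jaw": 0.5, "offset": [0, 0, 10], "rot": [0, 0, 0]}, {"jaw": 0.5, "offset": [0, 0, 0], "rot": [0, 0, 0]}]}}

```text
time_s: 31.7
eef_pos: [0.4715, 0.2975, 0.045]
eef_rot: [0.0, 1.0, -0.026, -0.0]
wrist_force: [0.1, 0.3, 0.4]
opening: 0.498
grasp_force: 0.0
```

Call:
{"method": "apply_moves", "body": {"moves": [{"jaw": 0.1, "offset": [0, 0, 0], "rot": [0, 0, 0]}, {"jaw": 0, "offset": [0, 0, 0], "rot": [0, 0, 0]}, {"jaw": 0, "offset": [0, 0, 0], "rot": [0, 0, 0]}, {"jaw": 0, "offset": [0, 0, 0], "rot": [0, 0, 0]}, {"jaw": 0, "offset": [0, 0, 0], "rot": [0, 0, 0]}]}}

```text
time_s: 32.33
eef_pos: [0.4727, 0.2978, 0.0466]
eef_rot: [-0.0, 1.0, -0.027, 0.001]
wrist_force: [-1.3, -0.6, 5.0]
opening: 0.131
grasp_force: 59.0
```

Call:
{"method": "apply_moves", "body": {"moves": [{"jaw": 0, "offset": [0, -6, 0], "rot": [0, 0, 0]}, {"jaw": 0, "offset": [0, -9, 0], "rot": [0, 0, 0]}, {"jaw": 0, "offset": [0, -9, 0], "rot": [0, 0, 0]}, {"jaw": 0, "offset": [0, -6, 0], "rot": [0, 0, 0]}, {"jaw": 0, "offset": [0, -4, 0], "rot": [0, 0, 0]}]}}

```text
time_s: 32.95
eef_pos: [0.4746, 0.3318, 0.0466]
eef_rot: [-0.0, 1.0, -0.027, 0.001]
wrist_force: [-0.8, -2.0, 7.3]
opening: 0.135
grasp_force: 59.2
```

```bash
python3 - <<'E'
from h import *
st(); print(SN(pose()[:3,3]))
E
```

```text
t 32.95 [474.6 331.8  46.6] yaw -3.04 F [-0.8 -2.   7.3] op 0.135 g 59.2
[356.7 456.2]
```

Call:
{"method": "apply_moves", "body": {"moves": [{"jaw": 0, "offset": [0, -3, 0], "rot": [0, 0, 0]}, {"jaw": 0, "offset": [0, -2, 0], "rot": [0, 0, 0]}, {"jaw": 0, "offset": [0, -1, 0], "rot": [0, 0, 0]}, {"jaw": 0, "offset": [0, -1, 0], "rot": [0, 0, 0]}, {"jaw": 0, "offset": [0, 0, 0], "rot": [0, 0, 0]}]}}

```text
time_s: 33.58
eef_pos: [0.4749, 0.3378, 0.0466]
eef_rot: [0.0, 1.0, -0.027, 0.001]
wrist_force: [-0.6, -5.5, 7.0]
opening: 0.131
grasp_force: 59.4
```

Call:
{"method": "apply_moves", "body": {"moves": [{"jaw": 0, "offset": [0, -1, 0], "rot": [0, 0, 0]}, {"jaw": 0, "offset": [0, 0, 0], "rot": [0, 0, 0]}, {"jaw": 0, "offset": [0, 0, 0], "rot": [0, 0, 0]}, {"jaw": 0, "offset": [0, 0, 0], "rot": [0, 0, 0]}, {"jaw": 0, "offset": [0, 0, 0], "rot": [0, 0, 0]}]}}

```text
time_s: 34.2
eef_pos: [0.475, 0.3387, 0.0466]
eef_rot: [0.0, 1.0, -0.027, 0.001]
wrist_force: [-1.3, -6.3, 7.8]
opening: 0.13
grasp_force: 59.4
```

```bash
python3 - <<'E'
from h import *
st(); print(SN(pose()[:3,3]))
E
```

```text
t 34.2 [475.  338.7  46.6] yaw -3.06 F [-1.3 -6.3  7.8] op 0.13 g 59.4
[363.6 456.2]
```

Reaction is 6.3 N against 2 N free sliding, so the anvil is pressed with about 4 N. Opening.

Call:
{"method": "apply_moves", "body": {"moves": [{"jaw": 0, "offset": [0, 4, 0], "rot": [0, 0, 0]}, {"jaw": 0, "offset": [0, 10, 0], "rot": [0, 0, 0]}, {"jaw": 0, "offset": [0, 13, 0], "rot": [0, 0, 0]}, {"jaw": 0, "offset": [0, 12, 0], "rot": [0, 0, 0]}, {"jaw": 0, "offset": [0, 4, 0], "rot": [0, 0, 0]}]}}

```text
time_s: 34.83
eef_pos: [0.4727, 0.2964, 0.0466]
eef_rot: [-0.001, 1.0, -0.027, 0.001]
wrist_force: [-0.5, 2.1, 6.6]
opening: 0.13
grasp_force: 59.4
```

Call:
{"method": "apply_moves", "body": {"moves": [{"jaw": 0, "offset": [0, 0, 0], "rot": [0, 0, 0]}, {"jaw": 0.5, "offset": [0, 0, 0], "rot": [0, 0, 0]}, {"jaw": 0.5, "offset": [0, 0, 0], "rot": [0, 0, 0]}, {"jaw": 0.5, "offset": [0, 0, 0], "rot": [0, 0, 0]}, {"jaw": 0.5, "offset": [0, 0, -45], "rot": [0, 0, 0]}]}}

```text
time_s: 35.45
eef_pos: [0.4685, 0.2952, 0.0869]
eef_rot: [0.002, 1.0, -0.027, -0.004]
wrist_force: [0.6, 0.0, 0.4]
opening: 0.504
grasp_force: 0.0
```

Call:
{"method": "apply_moves", "body": {"moves": [{"jaw": 0.66, "offset": [0, 0, -35], "rot": [0, 0, 0]}, {"jaw": 0.66, "offset": [0, 0, -35], "rot": [0, 0, 0]}, {"jaw": 0.66, "offset": [-0.1, -11.7, -1.7], "rot": [0, 0, -10]}, {"jaw": 0.66, "offset": [2.0, -11.5, -1.7], "rot": [0, 0, -10]}, {"jaw": 0.66, "offset": [3.9, -11.0, -1.7], "rot": [0, 0, -10]}]}}

```text
time_s: 36.08
eef_pos: [0.4733, 0.3318, 0.1653]
eef_rot: [0.0, 0.972, 0.236, -0.0]
wrist_force: [0.4, -0.6, 0.2]
opening: 0.661
grasp_force: 0.0
```

Call:
{"method": "apply_moves", "body": {"moves": [{"jaw": 0.66, "offset": [5.8, -10.1, 0], "rot": [0, 0, -10]}, {"jaw": 0.66, "offset": [7.4, -9.0, 0], "rot": [0, 0, -10]}, {"jaw": 0.66, "offset": [8.9, -7.6, 0], "rot": [0, 0, -10]}, {"jaw": 0.66, "offset": [10.1, -5.9, 0], "rot": [0, 0, -10]}, {"jaw": 0.66, "offset": [10.9, -4.0, 0], "rot": [0, 0, -10]}]}}

```text
time_s: 36.7
eef_pos: [0.476, 0.39, 0.165]
eef_rot: [-0.0, 0.781, 0.624, -0.0]
wrist_force: [-0.7, 0.5, 0.3]
opening: 0.656
grasp_force: 0.0
```

Call:
{"method": "apply_moves", "body": {"moves": [{"jaw": 0.66, "offset": [11.4, -2.1, 0], "rot": [0, 0, -10]}, {"jaw": 0.66, "offset": [0, 0, 0], "rot": [0, 0, 0]}, {"jaw": 0.66, "offset": [0, 0, 0], "rot": [0, 0, 0]}, {"jaw": 0.66, "offset": [0, 0, 0], "rot": [0, 0, 0]}, {"jaw": 0.66, "offset": [0, 0, 0], "rot": [0, 0, 0]}]}}

```text
time_s: 37.33
eef_pos: [0.4768, 0.401, 0.1654]
eef_rot: [-0.0, 0.726, 0.688, -0.0]
wrist_force: [-0.5, -0.1, -0.9]
opening: 0.661
grasp_force: 0.0
```

```bash
cat >> h.py <<'E'
def gauge_look(dia,save):
    st(); print(SN(pose()[:3,3]))
    im,d,K,M=snap('wrist',save); W=cloud(d,K,M)
    x,y=xy(.4528-dia/2000,.4542); c=disc(W,x,y,.03,.046,.06); print('cell SN',SN(np.array(c)/1000))
    X,Y,Z=W[...,0],W[...,1],W[...,2]; S=X*g[0]+Y*g[1];N=X*n[0]+Y*n[1]
    m=(abs(N-.454)<.024)&(Z>.036)&(Z<.041)&(S<.42)&(S>.25); print('jaw S',np.percentile(S[m],[1,50,99]))
E
python3 - <<'E'
from h import *
gauge_look(38,'w8.png')
E
```

```text
t 37.33 [476.8 401.  165.4] yaw 86.87 F [-0.5 -0.1 -0.9] op 0.661 g 0.0
[425.9 454.6]
disc 1619 [477.4 409.7] 19.2 [477.3 409.9] [37.8 36.6] top [0.053  0.0571]
cell SN [434.7 454.8]
jaw S [0.30996692 0.35057506 0.37706779]
```

Call:
{"method": "apply_moves", "body": {"moves": [{"jaw": 0.66, "offset": [8.8, 0, 30], "rot": [0, 0, 0]}, {"jaw": 0.66, "offset": [0, 0, 40], "rot": [0, 0, 0]}, {"jaw": 0.66, "offset": [0, 0, 40], "rot": [0, 0, 0]}, {"jaw": 0.66, "offset": [0, 0, 28], "rot": [0, 0, 0]}, {"jaw": 0.66, "offset": [0, 0, 9.5], "rot": [0, 0, 0]}]}}

```text
time_s: 38.0
eef_pos: [0.4759, 0.4092, 0.0158]
eef_rot: [-0.0, 0.726, 0.688, -0.002]
wrist_force: [0.7, -0.8, 0.3]
opening: 0.66
grasp_force: 0.0
```

Call:
{"method": "apply_moves", "body": {"moves": [{"jaw": 0, "offset": [0, 0, 0], "rot": [0, 0, 0]}, {"jaw": 0, "offset": [0, 0, 0], "rot": [0, 0, 0]}, {"jaw": 0, "offset": [0, 0, 0], "rot": [0, 0, 0]}, {"jaw": 0, "offset": [0, 0, 0], "rot": [0, 0, 0]}, {"jaw": 0, "offset": [0, 0, -10], "rot": [0, 0, 0]}]}}

```text
time_s: 38.62
eef_pos: [0.4766, 0.4097, 0.0276]
eef_rot: [-0.0, 0.726, 0.688, -0.001]
wrist_force: [-0.1, -1.1, -1.4]
opening: 0.428
grasp_force: 60.2
```

Call:
{"method": "apply_moves", "body": {"moves": [{"jaw": 0, "offset": [0, 0, -40], "rot": [0, 0, 0]}, {"jaw": 0, "offset": [0, 0, -45], "rot": [0, 0, 0]}, {"jaw": 0, "offset": [0, 0, -45], "rot": [0, 0, 0]}, {"jaw": 0, "offset": [-20, 9, -40], "rot": [0, 0, 0]}, {"jaw": 0, "offset": [-40, 9, 0], "rot": [0, 0, 0]}]}}

```text
time_s: 39.25
eef_pos: [0.4945, 0.351, 0.2038]
eef_rot: [0.001, 0.725, 0.689, 0.005]
wrist_force: [0.9, -0.7, -2.3]
opening: 0.428
grasp_force: 60.3
```

Call:
{"method": "apply_moves", "body": {"moves": [{"jaw": 0, "offset": [-50, 10, 0], "rot": [0, 0, 0]}, {"jaw": 0, "offset": [-50, 10, 0], "rot": [0, 0, 0]}, {"jaw": 0, "offset": [-50, 10, 0], "rot": [0, 0, 0]}, {"jaw": 0, "offset": [-50, 10, 0], "rot": [0, 0, 0]}, {"jaw": 0, "offset": [-50, 10, 0], "rot": [0, 0, 0]}]}}

```text
time_s: 39.88
eef_pos: [0.5289, 0.0955, 0.199]
eef_rot: [0.001, 0.726, 0.688, 0.001]
wrist_force: [0.5, -0.0, -1.5]
opening: 0.432
grasp_force: 60.3
```

Call:
{"method": "apply_moves", "body": {"moves": [{"jaw": 0, "offset": [-50, 10, 0], "rot": [0, 0, 0]}, {"jaw": 0, "offset": [-50, 10, 0], "rot": [0, 0, 0]}, {"jaw": 0, "offset": [-50, 10, 0], "rot": [0, 0, 0]}, {"jaw": 0, "offset": [-50, 10, 0], "rot": [0, 0, 0]}, {"jaw": 0, "offset": [-50, 10, 0], "rot": [0, 0, 0]}]}}

```text
time_s: 40.5
eef_pos: [0.5655, -0.157, 0.199]
eef_rot: [0.001, 0.726, 0.688, 0.0]
wrist_force: [0.8, -0.1, -2.2]
opening: 0.433
grasp_force: 60.3
```

Call:
{"method": "apply_moves", "body": {"moves": [{"jaw": 0, "offset": [-50, 10, 0], "rot": [0, 0, 0]}, {"jaw": 0, "offset": [-40, 9, 0], "rot": [0, 0, 0]}, {"jaw": 0, "offset": [-21.5, 1, 0], "rot": [0, 0, 0]}, {"jaw": 0, "offset": [0, 0, 0], "rot": [0, 0, 0]}, {"jaw": 0, "offset": [0, 0, 0], "rot": [0, 0, 0]}]}}

```text
time_s: 41.12
eef_pos: [0.5791, -0.2664, 0.198]
eef_rot: [-0.0, 0.725, 0.688, 0.0]
wrist_force: [0.1, -0.1, -1.1]
opening: 0.43
grasp_force: 60.4
```

```bash
python3 - <<'E'
from h import *
st(); plan([(579,-268.3,25.5,87,0,5)])
E
```

```text
t 41.12 [ 579.1 -266.4  198. ] yaw 86.99 F [ 0.1 -0.1 -1.1] op 0.43 g 60.4
[{"jaw": 0, "offset": [-0.4, 0.0, 34.5], "rot": [0.0, -0.01, 0.0]}, {"jaw": 0, "offset": [-0.4, 0.0, 34.5], "rot": [0.0, -0.01, 0.0]}, {"jaw": 0, "offset": [-0.4, 0.0, 34.5], "rot": [0.0, -0.01, 0.0]}, {"jaw": 0, "offset": [-0.4, 0.0, 34.5], "rot": [-0.01, -0.01, 0.0]}, {"jaw": 0, "offset": [-0.4, 0.0, 34.5], "rot": [0.0, -0.01, -0.01]}]
```

Call:
{"method": "apply_moves", "body": {"moves": [{"jaw": 0, "offset": [-2, 0, 40], "rot": [0, 0, 0]}, {"jaw": 0, "offset": [0, 0, 45], "rot": [0, 0, 0]}, {"jaw": 0, "offset": [0, 0, 45], "rot": [0, 0, 0]}, {"jaw": 0, "offset": [0, 0, 30], "rot": [0, 0, 0]}, {"jaw": 0, "offset": [0, 0, 11], "rot": [0, 0, 0]}]}}

```text
time_s: 41.75
eef_pos: [0.578, -0.2672, 0.0248]
eef_rot: [-0.002, 0.725, 0.689, -0.0]
wrist_force: [-0.0, -0.5, 4.9]
opening: 0.43
grasp_force: 60.9
```

Call:
{"method": "apply_moves", "body": {"moves": [{"jaw": 0, "offset": [0, 0, 2.5], "rot": [0, 0, 0]}, {"jaw": 0, "offset": [0, 0, 0], "rot": [0, 0, 0]}, {"jaw": 0, "offset": [0, 0, 0], "rot": [0, 0, 0]}, {"jaw": 0.6, "offset": [0, 0, 0], "rot": [0, 0, 0]}, {"jaw": 0.6, "offset": [0, 0, 0], "rot": [0, 0, 0]}]}}

```text
time_s: 42.38
eef_pos: [0.5794, -0.2702, 0.025]
eef_rot: [0.001, 0.726, 0.688, 0.0]
wrist_force: [0.1, 0.5, 0.9]
opening: 0.603
grasp_force: 0.0
```

Call:
{"method": "apply_moves", "body": {"moves": [{"jaw": 0.6, "offset": [0, 0, 0], "rot": [0, 0, 0]}, {"jaw": 0.6, "offset": [0, 0, -30], "rot": [0, 0, 0]}, {"jaw": 0.6, "offset": [0, 0, -50], "rot": [0, 0, 0]}, {"jaw": 0.6, "offset": [0, 0, -50], "rot": [0, 0, 0]}, {"jaw": 0.82, "offset": [17, -12, -45], "rot": [0, 0, 0]}]}}

```text
time_s: 43.0
eef_pos: [0.5684, -0.2532, 0.2016]
eef_rot: [0.001, 0.726, 0.688, 0.0]
wrist_force: [0.2, -0.6, -0.7]
opening: 0.792
grasp_force: 0.0
```

Call:
{"method": "apply_moves", "body": {"moves": [{"jaw": 0.82, "offset": [40, -20, 0], "rot": [0, 0, 0]}, {"jaw": 0.82, "offset": [50, -23, 0], "rot": [0, 0, 0]}, {"jaw": 0.82, "offset": [50, -23, 0], "rot": [0, 0, 0]}, {"jaw": 0.82, "offset": [50, -23, 0], "rot": [0, 0, 0]}, {"jaw": 0.82, "offset": [50, -23, 0], "rot": [0, 0, 0]}]}}

```text
time_s: 43.62
eef_pos: [0.4682, -0.0051, 0.1996]
eef_rot: [0.0, 0.726, 0.688, 0.0]
wrist_force: [0.5, 1.2, -0.1]
opening: 0.824
grasp_force: 0.0
```

Call:
{"method": "apply_moves", "body": {"moves": [{"jaw": 0.82, "offset": [35, -15, 0], "rot": [0, 0, 0]}, {"jaw": 0.82, "offset": [15, -8, 0], "rot": [0, 0, 0]}, {"jaw": 0.82, "offset": [0, 0, 0], "rot": [0, 0, 0]}, {"jaw": 0.82, "offset": [0, 0, 0], "rot": [0, 0, 0]}, {"jaw": 0.82, "offset": [0, 0, 0], "rot": [0, 0, 0]}]}}

```text
time_s: 44.25
eef_pos: [0.4492, 0.0435, 0.1994]
eef_rot: [0.0, 0.726, 0.687, -0.0]
wrist_force: [-0.4, 0.1, -0.6]
opening: 0.82
grasp_force: 0.0
```

```bash
python3 - <<'E'
from h import *
im,W=cells('wrist','w9.png',('white_cell',))
c=disc(W,.4475,.069,.035); print(SN(np.array(c)/1000),SN(pose()[:3,3]))
cells('top','t4.png',('yellow_cell','green_cell','white_cell','insulator'))
E
```

```text
t 44.25 [449.2  43.5 199.4] yaw 86.85 F [-0.4  0.1 -0.6] op 0.82 g 0.0
white_cell 0.92 px [253. 152.] top 0.047 circ [447.3  69.3] 24.9 box [447.1  69.8] [48. 48.]
disc 2229 [447.1  68.8] 25.0 [446.6  69.1] [49.8 48.7] top [0.0453 0.0489]
[ 92.6 442.7] [ 67.7 446. ]
t 44.35 [449.   43.7 199.3] yaw 86.86 F [ 1.   0.1 -0.4] op 0.816 g 0.0
yellow_cell 0.61 px [395. 199.] top 0.06 circ [ 576.4 -341.4] 21.0 box [ 577.  -341.2] [37.8 39.2]
yellow_cell 0.61 px [257. 181.] top 0.065 circ [628.3  80.9] 29.4 box [627.7  79.8] [54.8 55.2]
green_cell 0.61 px [368. 195.] top 0.061 circ [ 578.6 -270.1] 18.7 box [ 578.8 -270.9] [36.1 36.1]
insulator 0.87 px [240. 135.] top 0.077 circ [774.1 141.7] 25.9 box [773.4 140.9] [48.6 49.4]
insulator 0.47 px [318. 204.] top 0.068 circ [ 560.9 -107.7] 8.1 box [ 559.9 -107.9] [15.7  8.8]
```

Call:
{"method": "apply_moves", "body": {"moves": [{"jaw": 0.75, "offset": [9, -1.3, 40], "rot": [0, 0, 0]}, {"jaw": 0.75, "offset": [9, -1, 45], "rot": [0, 0, 0]}, {"jaw": 0.75, "offset": [7, -1, 45], "rot": [0, 0, 0]}, {"jaw": 0.75, "offset": [0, 0, 40], "rot": [0, 0, 0]}, {"jaw": 0.75, "offset": [0, 0, 19.5], "rot": [0, 0, 0]}]}}

```text
time_s: 45.22
eef_pos: [0.4451, 0.07, 0.0077]
eef_rot: [-0.001, 0.726, 0.688, -0.001]
wrist_force: [0.4, -1.7, 0.4]
opening: 0.749
grasp_force: 0.0
```

Call:
{"method": "apply_moves", "body": {"moves": [{"jaw": 0, "offset": [0, 0, 0], "rot": [0, 0, 0]}, {"jaw": 0, "offset": [0, 0, 0], "rot": [0, 0, 0]}, {"jaw": 0, "offset": [0, 0, 0], "rot": [0, 0, 0]}, {"jaw": 0, "offset": [0, 0, 0], "rot": [0, 0, 0]}, {"jaw": 0, "offset": [0, 0, 0], "rot": [0, 0, 0]}]}}

```text
time_s: 45.85
eef_pos: [0.447, 0.0697, 0.0103]
eef_rot: [0.0, 0.726, 0.688, 0.0]
wrist_force: [-0.1, -0.3, -2.6]
opening: 0.57
grasp_force: 62.0
```

```bash
python3 - <<'E'
from h import *
st(); print(SN(pose()[:3,3]))
E
```

```text
t 45.85 [447.   69.7  10.3] yaw 86.94 F [-0.1 -0.3 -2.6] op 0.57 g 62.0
[ 93.5 442.7]
```

Call:
{"method": "apply_moves", "body": {"moves": [{"jaw": 0, "offset": [0, 0, -30], "rot": [0, 0, 0]}, {"jaw": 0, "offset": [0, 0, -50], "rot": [0, 0, 0]}, {"jaw": 0, "offset": [0, 0, -50], "rot": [0, 0, 0]}, {"jaw": 0, "offset": [20, 1, -20], "rot": [0, 0, 0]}, {"jaw": 0, "offset": [40, 1.5, 0], "rot": [0, 0, 0]}]}}

```text
time_s: 46.48
eef_pos: [0.4544, 0.1294, 0.1627]
eef_rot: [0.002, 0.727, 0.687, 0.002]
wrist_force: [-0.3, -0.2, -1.9]
opening: 0.576
grasp_force: 62.6
```

Call:
{"method": "apply_moves", "body": {"moves": [{"jaw": 0, "offset": [50, 1.5, 0], "rot": [0, 0, 0]}, {"jaw": 0, "offset": [50, 1.5, 0], "rot": [0, 0, 0]}, {"jaw": 0, "offset": [50, 1.5, 0], "rot": [0, 0, 0]}, {"jaw": 0, "offset": [50, 1.5, 0], "rot": [0, 0, 0]}, {"jaw": 0, "offset": [40, 1.5, 0], "rot": [0, 0, 0]}]}}

```text
time_s: 47.1
eef_pos: [0.4723, 0.3707, 0.1598]
eef_rot: [-0.0, 0.725, 0.688, -0.0]
wrist_force: [1.0, 0.5, -0.6]
opening: 0.57
grasp_force: 62.6
```

Call:
{"method": "apply_moves", "body": {"moves": [{"jaw": 0, "offset": [20, 1, 0], "rot": [0, 0, 0]}, {"jaw": 0, "offset": [10, 0.5, 0], "rot": [0, 0, 0]}, {"jaw": 0, "offset": [0, 0, 30], "rot": [0, 0, 0]}, {"jaw": 0, "offset": [0, 0, 40], "rot": [0, 0, 0]}, {"jaw": 0, "offset": [0, 0, 20], "rot": [0, 0, 0]}]}}

```text
time_s: 47.72
eef_pos: [0.4744, 0.3972, 0.0674]
eef_rot: [-0.0, 0.726, 0.688, -0.002]
wrist_force: [-0.7, -0.2, -1.6]
opening: 0.573
grasp_force: 62.6
```

```bash
python3 - <<'E'
from h import *
st(); print(SN(pose()[:3,3]))
E
```

```text
t 47.73 [474.4 397.2  67.4] yaw 86.91 F [-0.7 -0.2 -1.6] op 0.573 g 62.6
[422.1 452.5]
```

Same lowering, release and tab-grip sequence as for green.

Call:
{"method": "apply_moves", "body": {"moves": [{"jaw": 0, "offset": [0, 0, 18], "rot": [0, 0, 0]}, {"jaw": 0, "offset": [0, 0, 18], "rot": [0, 0, 0]}, {"jaw": 0, "offset": [0, 0, 10], "rot": [0, 0, 0]}, {"jaw": 0, "offset": [0, 0, 5.5], "rot": [0, 0, 0]}, {"jaw": 0, "offset": [0, 0, 0], "rot": [0, 0, 0]}]}}

```text
time_s: 48.35
eef_pos: [0.4758, 0.3987, 0.0184]
eef_rot: [0.0, 0.726, 0.688, 0.0]
wrist_force: [-0.1, -0.8, -1.7]
opening: 0.573
grasp_force: 62.6
```

Call:
{"method": "apply_moves", "body": {"moves": [{"jaw": 0.72, "offset": [0, 0, 0], "rot": [0, 0, 0]}, {"jaw": 0.72, "offset": [0, 0, 0], "rot": [0, 0, 0]}, {"jaw": 0.72, "offset": [0, 0, 0], "rot": [0, 0, 0]}, {"jaw": 0.72, "offset": [0, 0, -25], "rot": [0, 0, 0]}, {"jaw": 0.72, "offset": [0, 0, -40], "rot": [0, 0, 0]}]}}

```text
time_s: 48.98
eef_pos: [0.4746, 0.398, 0.0827]
eef_rot: [-0.0, 0.726, 0.688, -0.002]
wrist_force: [0.8, -0.6, 0.2]
opening: 0.715
grasp_force: 0.0
```

```bash
python3 - <<'E'
from h import *
st(); print(SN(pose()[:3,3]))
x,y=xy(321.5,453.7); plan([(x,y,130,-3,.5,10)])
E
```

```text
t 48.98 [474.6 398.   82.7] yaw 86.94 F [ 0.8 -0.6  0.2] op 0.715 g 0.0
[422.8 452.6]
[{"jaw": 0.5, "offset": [-10.1, 0.1, -4.7], "rot": [-0.01, 0.02, 8.99]}, {"jaw": 0.5, "offset": [-10.0, 1.7, -4.7], "rot": [0.0, 0.02, 8.99]}, {"jaw": 0.5, "offset": [-9.6, 3.2, -4.7], "rot": [-0.01, 0.02, 8.99]}, {"jaw": 0.5, "offset": [-9.0, 4.7, -4.7], "rot": [0.0, 0.02, 9.0]}, {"jaw": 0.5, "offset": [-8.1, 6.0, -4.7], "rot": [0.0, 0.02, 8.99]}]
[{"jaw": 0.5, "offset": [-7.1, 7.2, -4.7], "rot": [-0.01, 0.02, 9.0]}, {"jaw": 0.5, "offset": [-5.9, 8.3, -4.8], "rot": [0.0, 0.02, 8.99]}, {"jaw": 0.5, "offset": [-4.5, 9.1, -4.8], "rot": [-0.01, 0.02, 9.0]}, {"jaw": 0.5, "offset": [-3.1, 9.7, -4.7], "rot": [0.0, 0.02, 8.99]}, {"jaw": 0.5, "offset": [-1.5, 10.0, -4.8], "rot": [-0.01, 0.03, 9.0]}]
```

Call:
{"method": "apply_moves", "body": {"moves": [{"jaw": 0.72, "offset": [-10.1, 0.1, -16], "rot": [0, 0, 9]}, {"jaw": 0.72, "offset": [-10, 1.7, -16], "rot": [0, 0, 9]}, {"jaw": 0.5, "offset": [-9.6, 3.2, -15], "rot": [0, 0, 9]}, {"jaw": 0.5, "offset": [-9, 4.7, 0], "rot": [0, 0, 9]}, {"jaw": 0.5, "offset": [-8.1, 6, 0], "rot": [0, 0, 9]}]}}

```text
time_s: 49.6
eef_pos: [0.4738, 0.3479, 0.131]
eef_rot: [-0.0, 0.935, 0.356, 0.001]
wrist_force: [0.6, 0.6, 0.6]
opening: 0.501
grasp_force: 0.0
```

Call:
{"method": "apply_moves", "body": {"moves": [{"jaw": 0.5, "offset": [-7.1, 7.2, 0], "rot": [0, 0, 9]}, {"jaw": 0.5, "offset": [-5.9, 8.3, 0], "rot": [0, 0, 9]}, {"jaw": 0.5, "offset": [-4.5, 9.1, 0], "rot": [0, 0, 9]}, {"jaw": 0.5, "offset": [-3.1, 9.7, 0], "rot": [0, 0, 9]}, {"jaw": 0.5, "offset": [-1.5, 10, 0], "rot": [0, 0, 9]}]}}

```text
time_s: 50.22
eef_pos: [0.4713, 0.2971, 0.1307]
eef_rot: [-0.0, 1.0, -0.029, 0.0]
wrist_force: [0.0, -1.0, -0.2]
opening: 0.498
grasp_force: 0.0
```

Call:
{"method": "apply_moves", "body": {"moves": [{"jaw": 0.5, "offset": [0, 0, 25], "rot": [0, 0, 0]}, {"jaw": 0.5, "offset": [0, 0, 25], "rot": [0, 0, 0]}, {"jaw": 0.5, "offset": [0, 0, 25], "rot": [0, 0, 0]}, {"jaw": 0.5, "offset": [0, 0, 10], "rot": [0, 0, 0]}, {"jaw": 0.5, "offset": [0, 0, 0], "rot": [0, 0, 0]}]}}

```text
time_s: 50.85
eef_pos: [0.471, 0.2973, 0.0451]
eef_rot: [0.0, 1.0, -0.027, -0.0]
wrist_force: [0.2, 0.6, 0.0]
opening: 0.499
grasp_force: 0.0
```

Call:
{"method": "apply_moves", "body": {"moves": [{"jaw": 0.1, "offset": [0, 0, 0], "rot": [0, 0, 0]}, {"jaw": 0, "offset": [0, 0, 0], "rot": [0, 0, 0]}, {"jaw": 0, "offset": [0, 0, 0], "rot": [0, 0, 0]}, {"jaw": 0, "offset": [0, 0, 0], "rot": [0, 0, 0]}, {"jaw": 0, "offset": [0, 0, 0], "rot": [0, 0, 0]}]}}

```text
time_s: 51.48
eef_pos: [0.4722, 0.2977, 0.0467]
eef_rot: [-0.0, 1.0, -0.027, 0.001]
wrist_force: [-0.4, -0.8, 6.7]
opening: 0.13
grasp_force: 59.1
```

Call:
{"method": "apply_moves", "body": {"moves": [{"jaw": 0, "offset": [0, -6, 0], "rot": [0, 0, 0]}, {"jaw": 0, "offset": [0, -8, 0], "rot": [0, 0, 0]}, {"jaw": 0, "offset": [0, -5, 0], "rot": [0, 0, 0]}, {"jaw": 0, "offset": [0, -3, 0], "rot": [0, 0, 0]}, {"jaw": 0, "offset": [0, 0, 0], "rot": [0, 0, 0]}]}}

```text
time_s: 52.1
eef_pos: [0.4734, 0.3199, 0.0467]
eef_rot: [-0.0, 1.0, -0.027, 0.001]
wrist_force: [-0.7, 0.5, 5.8]
opening: 0.131
grasp_force: 59.1
```

```bash
python3 - <<'E'
from h import *
st(); print(SN(pose()[:3,3]))
E
```

```text
t 52.1 [473.4 319.9  46.7] yaw -3.06 F [-0.7  0.5  5.8] op 0.131 g 59.1
[344.7 455.6]
```

Call:
{"method": "apply_moves", "body": {"moves": [{"jaw": 0, "offset": [0, -3, 0], "rot": [0, 0, 0]}, {"jaw": 0, "offset": [0, -2, 0], "rot": [0, 0, 0]}, {"jaw": 0, "offset": [0, -1, 0], "rot": [0, 0, 0]}, {"jaw": 0, "offset": [0, -1, 0], "rot": [0, 0, 0]}, {"jaw": 0, "offset": [0, 0, 0], "rot": [0, 0, 0]}]}}

```text
time_s: 52.72
eef_pos: [0.4737, 0.3258, 0.0467]
eef_rot: [0.0, 1.0, -0.027, 0.001]
wrist_force: [-2.0, -4.4, 8.5]
opening: 0.132
grasp_force: 59.4
```

Call:
{"method": "apply_moves", "body": {"moves": [{"jaw": 0, "offset": [0, -1, 0], "rot": [0, 0, 0]}, {"jaw": 0, "offset": [0, 0, 0], "rot": [0, 0, 0]}, {"jaw": 0, "offset": [0, 0, 0], "rot": [0, 0, 0]}, {"jaw": 0, "offset": [0, 0, 0], "rot": [0, 0, 0]}, {"jaw": 0, "offset": [0, 0, 0], "rot": [0, 0, 0]}]}}

```text
time_s: 53.35
eef_pos: [0.4738, 0.3266, 0.0467]
eef_rot: [0.0, 1.0, -0.027, 0.001]
wrist_force: [-2.4, -5.6, 8.0]
opening: 0.13
grasp_force: 59.5
```

```bash
python3 - <<'E'
from h import *
st(); print(SN(pose()[:3,3]))
E
```

```text
t 53.35 [473.8 326.6  46.7] yaw -3.06 F [-2.4 -5.6  8. ] op 0.13 g 59.5
[351.5 455.6]
```

Call:
{"method": "apply_moves", "body": {"moves": [{"jaw": 0, "offset": [0, -1, 0], "rot": [0, 0, 0]}, {"jaw": 0, "offset": [0, 0, 0], "rot": [0, 0, 0]}, {"jaw": 0, "offset": [0, 0, 0], "rot": [0, 0, 0]}, {"jaw": 0, "offset": [0, 4, 0], "rot": [0, 0, 0]}, {"jaw": 0, "offset": [0, 8, 0], "rot": [0, 0, 0]}]}}

```text
time_s: 53.98
eef_pos: [0.4733, 0.3171, 0.0467]
eef_rot: [-0.001, 1.0, -0.027, 0.001]
wrist_force: [-0.1, 2.0, 6.6]
opening: 0.13
grasp_force: 59.2
```

Call:
{"method": "apply_moves", "body": {"moves": [{"jaw": 0, "offset": [0, 11, 0], "rot": [0, 0, 0]}, {"jaw": 0, "offset": [0, 8, 0], "rot": [0, 0, 0]}, {"jaw": 0, "offset": [0, 0, 0], "rot": [0, 0, 0]}, {"jaw": 0.5, "offset": [0, 0, 0], "rot": [0, 0, 0]}, {"jaw": 0.5, "offset": [0, 0, 0], "rot": [0, 0, 0]}]}}

```text
time_s: 54.6
eef_pos: [0.4711, 0.2973, 0.0452]
eef_rot: [0.0, 1.0, -0.027, -0.0]
wrist_force: [-0.2, -0.7, -1.2]
opening: 0.495
grasp_force: 0.0
```

Call:
{"method": "apply_moves", "body": {"moves": [{"jaw": 0.5, "offset": [0, 0, -45], "rot": [0, 0, 0]}, {"jaw": 0.78, "offset": [0, 0, -35], "rot": [0, 0, 0]}, {"jaw": 0.78, "offset": [0, 0, -35], "rot": [0, 0, 0]}, {"jaw": 0.78, "offset": [-0.1, -11.7, -1.7], "rot": [0, 0, -10]}, {"jaw": 0.78, "offset": [2.0, -11.5, -1.7], "rot": [0, 0, -10]}]}}

```text
time_s: 55.22
eef_pos: [0.4725, 0.3211, 0.1642]
eef_rot: [-0.0, 0.989, 0.15, 0.0]
wrist_force: [-0.6, -0.1, -0.6]
opening: 0.78
grasp_force: 0.0
```

Call:
{"method": "apply_moves", "body": {"moves": [{"jaw": 0.78, "offset": [3.9, -11.0, -1.7], "rot": [0, 0, -10]}, {"jaw": 0.78, "offset": [5.8, -10.1, 0], "rot": [0, 0, -10]}, {"jaw": 0.78, "offset": [7.4, -9.0, 0], "rot": [0, 0, -10]}, {"jaw": 0.78, "offset": [8.9, -7.6, 0], "rot": [0, 0, -10]}, {"jaw": 0.78, "offset": [10.1, -5.9, 0], "rot": [0, 0, -10]}]}}

```text
time_s: 55.85
eef_pos: [0.4748, 0.3794, 0.1649]
eef_rot: [-0.0, 0.832, 0.554, -0.0]
wrist_force: [-1.1, 0.2, 0.2]
opening: 0.782
grasp_force: 0.0
```

Call:
{"method": "apply_moves", "body": {"moves": [{"jaw": 0.78, "offset": [10.9, -4, 0], "rot": [0, 0, -10]}, {"jaw": 0.78, "offset": [5, -1, 0], "rot": [0, 0, -10]}, {"jaw": 0.78, "offset": [0, 0, 0], "rot": [0, 0, 0]}, {"jaw": 0.78, "offset": [0, 0, 0], "rot": [0, 0, 0]}, {"jaw": 0.78, "offset": [0, 0, 0], "rot": [0, 0, 0]}]}}

```text
time_s: 56.48
eef_pos: [0.4758, 0.3955, 0.1654]
eef_rot: [-0.0, 0.726, 0.687, -0.0]
wrist_force: [-0.8, -0.3, -0.3]
opening: 0.779
grasp_force: 0.0
```

```bash
python3 - <<'E'
from h import *
gauge_look(50,'w10.png')
E
```

```text
t 56.48 [475.8 395.5 165.4] yaw 86.82 F [-0.8 -0.3 -0.3] op 0.779 g 0.0
[420.4 454. ]
disc 2783 [476.8 403.5] 25.1 [476.7 403.7] [49.  49.1] top [0.0532 0.0568]
cell SN [428.5 454.6]
jaw S [0.3108269  0.35144365 0.37801625]
```

Call:
{"method": "apply_moves", "body": {"moves": [{"jaw": 0.78, "offset": [8, 0.5, 30], "rot": [0, 0, 0]}, {"jaw": 0.78, "offset": [0, 0, 40], "rot": [0, 0, 0]}, {"jaw": 0.78, "offset": [0, 0, 40], "rot": [0, 0, 0]}, {"jaw": 0.78, "offset": [0, 0, 28], "rot": [0, 0, 0]}, {"jaw": 0.78, "offset": [0, 0, 9.5], "rot": [0, 0, 0]}]}}

```text
time_s: 57.15
eef_pos: [0.4755, 0.4028, 0.0159]
eef_rot: [-0.0, 0.726, 0.688, -0.002]
wrist_force: [-0.1, 0.0, 0.4]
opening: 0.776
grasp_force: 0.0
```

Call:
{"method": "apply_moves", "body": {"moves": [{"jaw": 0, "offset": [0, 0, 0], "rot": [0, 0, 0]}, {"jaw": 0, "offset": [0, 0, 0], "rot": [0, 0, 0]}, {"jaw": 0, "offset": [0, 0, 0], "rot": [0, 0, 0]}, {"jaw": 0, "offset": [0, 0, 0], "rot": [0, 0, 0]}, {"jaw": 0, "offset": [0, 0, -10], "rot": [0, 0, 0]}]}}

```text
time_s: 57.78
eef_pos: [0.4762, 0.4035, 0.0278]
eef_rot: [-0.0, 0.726, 0.688, -0.001]
wrist_force: [0.3, 0.5, -1.5]
opening: 0.57
grasp_force: 62.2
```

Call:
{"method": "apply_moves", "body": {"moves": [{"jaw": 0, "offset": [0, 0, -40], "rot": [0, 0, 0]}, {"jaw": 0, "offset": [0, 0, -45], "rot": [0, 0, 0]}, {"jaw": 0, "offset": [0, 0, -45], "rot": [0, 0, 0]}, {"jaw": 0, "offset": [-20, 9, -40], "rot": [0, 0, 0]}, {"jaw": 0, "offset": [-40, 9, 0], "rot": [0, 0, 0]}]}}

```text
time_s: 58.4
eef_pos: [0.4941, 0.3445, 0.2038]
eef_rot: [0.002, 0.725, 0.689, 0.005]
wrist_force: [0.5, -1.2, -2.5]
opening: 0.57
grasp_force: 62.5
```

Call:
{"method": "apply_moves", "body": {"moves": [{"jaw": 0, "offset": [-50, 11, 0], "rot": [0, 0, 0]}, {"jaw": 0, "offset": [-50, 11, 0], "rot": [0, 0, 0]}, {"jaw": 0, "offset": [-50, 11, 0], "rot": [0, 0, 0]}, {"jaw": 0, "offset": [-50, 11, 0], "rot": [0, 0, 0]}, {"jaw": 0, "offset": [-50, 11, 0], "rot": [0, 0, 0]}]}}

```text
time_s: 59.02
eef_pos: [0.5334, 0.0888, 0.199]
eef_rot: [0.0, 0.726, 0.688, 0.001]
wrist_force: [0.5, -0.1, -1.5]
opening: 0.571
grasp_force: 62.5
```

Call:
{"method": "apply_moves", "body": {"moves": [{"jaw": 0, "offset": [-50, 11, 0], "rot": [0, 0, 0]}, {"jaw": 0, "offset": [-50, 11, 0], "rot": [0, 0, 0]}, {"jaw": 0, "offset": [-50, 11, 0], "rot": [0, 0, 0]}, {"jaw": 0, "offset": [-50, 11, 0], "rot": [0, 0, 0]}, {"jaw": 0, "offset": [-30, 10, 0], "rot": [0, 0, 0]}]}}

```text
time_s: 59.65
eef_pos: [0.575, -0.1448, 0.199]
eef_rot: [0.001, 0.726, 0.687, 0.0]
wrist_force: [0.3, -0.2, -1.1]
opening: 0.571
grasp_force: 62.5
```

Call:
{"method": "apply_moves", "body": {"moves": [{"jaw": 0, "offset": [-30, 7, 0], "rot": [0, 0, 0]}, {"jaw": 0, "offset": [-20, 4, 0], "rot": [0, 0, 0]}, {"jaw": 0, "offset": [0, 0, 0], "rot": [0, 0, 0]}, {"jaw": 0, "offset": [0, 0, 0], "rot": [0, 0, 0]}, {"jaw": 0, "offset": [0, 0, 0], "rot": [0, 0, 0]}]}}

```text
time_s: 60.28
eef_pos: [0.5831, -0.1916, 0.198]
eef_rot: [-0.0, 0.725, 0.688, 0.0]
wrist_force: [-0.2, -0.0, -2.5]
opening: 0.565
grasp_force: 62.5
```

```bash
python3 - <<'E'
from h import *
st(); plan([(583,-193.4,25,87,0,5)])
E
```

```text
t 60.27 [ 583.1 -191.6  198. ] yaw 87.02 F [-0.2 -0.  -2.5] op 0.565 g 62.5
[{"jaw": 0, "offset": [-0.4, 0.0, 34.6], "rot": [0.0, 0.0, 0.0]}, {"jaw": 0, "offset": [-0.4, 0.0, 34.6], "rot": [0.0, -0.01, 0.0]}, {"jaw": 0, "offset": [-0.4, 0.0, 34.6], "rot": [0.0, 0.0, 0.01]}, {"jaw": 0, "offset": [-0.3, 0.0, 34.6], "rot": [0.0, -0.01, 0.0]}, {"jaw": 0, "offset": [-0.4, 0.1, 34.6], "rot": [-0.01, 0.0, 0.01]}]
```

Call:
{"method": "apply_moves", "body": {"moves": [{"jaw": 0, "offset": [-1.8, 0, 40], "rot": [0, 0, 0]}, {"jaw": 0, "offset": [0, 0, 45], "rot": [0, 0, 0]}, {"jaw": 0, "offset": [0, 0, 45], "rot": [0, 0, 0]}, {"jaw": 0, "offset": [0, 0, 30], "rot": [0, 0, 0]}, {"jaw": 0, "offset": [0, 0, 11], "rot": [0, 0, 0]}]}}

```text
time_s: 60.9
eef_pos: [0.5817, -0.193, 0.0249]
eef_rot: [-0.002, 0.725, 0.688, -0.001]
wrist_force: [0.3, 0.0, -1.8]
opening: 0.568
grasp_force: 62.5
```

Call:
{"method": "apply_moves", "body": {"moves": [{"jaw": 0, "offset": [0, 0, 2.5], "rot": [0, 0, 0]}, {"jaw": 0, "offset": [0, 0, 0], "rot": [0, 0, 0]}, {"jaw": 0, "offset": [0, 0, 0], "rot": [0, 0, 0]}, {"jaw": 0.7, "offset": [0, 0, 0], "rot": [0, 0, 0]}, {"jaw": 0.7, "offset": [0, 0, 0], "rot": [0, 0, 0]}]}}

```text
time_s: 61.52
eef_pos: [0.5834, -0.1949, 0.0251]
eef_rot: [0.001, 0.726, 0.688, 0.0]
wrist_force: [0.0, -0.7, 0.9]
opening: 0.7
grasp_force: 0.0
```

Call:
{"method": "apply_moves", "body": {"moves": [{"jaw": 0.7, "offset": [0, 0, 0], "rot": [0, 0, 0]}, {"jaw": 0.7, "offset": [0, 0, -30], "rot": [0, 0, 0]}, {"jaw": 0.7, "offset": [0, 0, -50], "rot": [0, 0, 0]}, {"jaw": 0.7, "offset": [0, 0, -50], "rot": [0, 0, 0]}, {"jaw": 0.7, "offset": [-10, -15, -45], "rot": [0, 0, 0]}]}}

```text
time_s: 62.15
eef_pos: [0.5681, -0.2036, 0.2017]
eef_rot: [0.001, 0.725, 0.688, 0.0]
wrist_force: [-0.3, -0.3, 0.5]
opening: 0.701
grasp_force: 0.0
```

Call:
{"method": "apply_moves", "body": {"moves": [{"jaw": 0, "offset": [-20, -30, 0], "rot": [0, 0, 0]}, {"jaw": 0, "offset": [-20, -30, 0], "rot": [0, 0, 0]}, {"jaw": 0, "offset": [-20, -34, 0], "rot": [0, 0, 0]}, {"jaw": 0, "offset": [0, 0, 0], "rot": [0, 0, 0]}, {"jaw": 0, "offset": [0, 0, 0], "rot": [0, 0, 0]}]}}

```text
time_s: 62.78
eef_pos: [0.4708, -0.2588, 0.1998]
eef_rot: [0.0, 0.726, 0.688, 0.0]
wrist_force: [-0.9, -0.3, -0.8]
opening: -0.003
grasp_force: 0.0
```

```bash
python3 - <<'E'
from h import *
st(); print(SN(pose()[:3,3]))
snap('side','s5.png'); cells('top','t5.png',('yellow_cell','green_cell','white_cell'))
a=cv2.imread('pics/side1.png')
im=cv2.imread('pics/s5.png'); cv2.imwrite('pics/s5c.png',cv2.resize(im[90:220,200:370],None,fx=4,fy=4,interpolation=cv2.INTER_CUBIC))
E
```

```text
t 62.77 [ 470.8 -258.8  199.8] yaw 86.91 F [-0.9 -0.3 -0.8] op -0.003 g 0.0
[-233.2  484. ]
t 62.83 [ 471.1 -258.6  199.7] yaw 86.95 F [ 0.2  0.4 -0.4] op -0.001 g 0.0
yellow_cell 0.91 px [191. 177.] top 0.066 circ [638.9 277.7] 29.2 box [638.9 276.6] [54.8 56. ]
yellow_cell 0.71 px [254. 180.] top 0.065 circ [628.7  80.2] 29.4 box [627.6  79.8] [54.8 55.4]
yellow_cell 0.69 px [398. 204.] top 0.061 circ [ 545.4 -308.5] 60.4 box [ 551.8 -307.8] [ 27.7 120. ]
green_cell 0.46 px [370. 197.] top 0.06 circ [ 579.3 -271.1] 19.3 box [ 579.7 -271.4] [37.8 33.9]
green_cell 0.16 px [361. 191.] top 0.024 circ [ 581.8 -267.7] 123.9 box [ 575.1 -270.4] [229.2 123.3]
```

View pics/s5c.png

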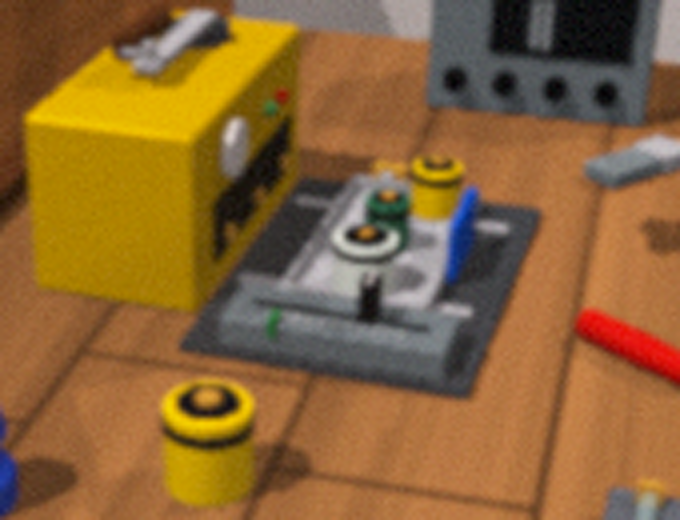

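All three cells stand on the sled: yellow at (438,185), green at (388,215) and white at (366,255). I'll lower behind the blue plate and push slowly.

Call:
{"method": "apply_moves", "body": {"moves": [{"jaw": 0, "offset": [-3.5, 0, 35], "rot": [0, 0, 0]}, {"jaw": 0, "offset": [0, 0, 45], "rot": [0, 0, 0]}, {"jaw": 0, "offset": [0, 0, 45], "rot": [0, 0, 0]}, {"jaw": 0, "offset": [0, 0, 30], "rot": [0, 0, 0]}, {"jaw": 0, "offset": [0, 0, 10], "rot": [0, 0, 0]}]}}

```text
time_s: 63.65
eef_pos: [0.4694, -0.2609, 0.0323]
eef_rot: [-0.002, 0.725, 0.688, -0.0]
wrist_force: [0.1, -0.2, 0.5]
opening: -0.003
grasp_force: 0.0
```

Call:
{"method": "apply_moves", "body": {"moves": [{"jaw": 0, "offset": [0, 5, 0], "rot": [0, 0, 0]}, {"jaw": 0, "offset": [0, 5, 0], "rot": [0, 0, 0]}, {"jaw": 0, "offset": [0, 5, 0], "rot": [0, 0, 0]}, {"jaw": 0, "offset": [0, 4, 0], "rot": [0, 0, 0]}, {"jaw": 0, "offset": [0, 3, 0], "rot": [0, 0, 0]}]}}

```text
time_s: 64.28
eef_pos: [0.4927, -0.2635, 0.0349]
eef_rot: [0.0, 0.726, 0.688, 0.0]
wrist_force: [0.5, 0.3, 0.7]
opening: -0.003
grasp_force: 0.0
```

Call:
{"method": "apply_moves", "body": {"moves": [{"jaw": 0, "offset": [0, 2, 0], "rot": [0, 0, 0]}, {"jaw": 0, "offset": [0, 2, 0], "rot": [0, 0, 0]}, {"jaw": 0, "offset": [0, 2, 0], "rot": [0, 0, 0]}, {"jaw": 0, "offset": [0, 2, 0], "rot": [0, 0, 0]}, {"jaw": 0, "offset": [0, 2, 0], "rot": [0, 0, 0]}]}}

```text
time_s: 64.9
eef_pos: [0.5021, -0.2639, 0.0344]
eef_rot: [-0.0, 0.726, 0.688, -0.0]
wrist_force: [-1.2, -1.3, 1.5]
opening: 0.001
grasp_force: 0.7
```

Call:
{"method": "apply_moves", "body": {"moves": [{"jaw": 0, "offset": [0, 3, 0], "rot": [0, 0, 0]}, {"jaw": 0, "offset": [0, 3, 0], "rot": [0, 0, 0]}, {"jaw": 0, "offset": [0, 4, 0], "rot": [0, 0, 0]}, {"jaw": 0, "offset": [0, 4, 0], "rot": [0, 0, 0]}, {"jaw": 0, "offset": [0, 4, 0], "rot": [0, 0, 0]}]}}

```text
time_s: 65.53
eef_pos: [0.5205, -0.2648, 0.0344]
eef_rot: [-0.0, 0.726, 0.688, 0.0]
wrist_force: [-1.2, 0.4, -0.2]
opening: 0.002
grasp_force: 0.7
```

```bash
python3 - <<'E'
from h import *
st(); im,d,K,M=snap('top'); W=cloud(d,K,M); X,Y,Z=W[...,0],W[...,1],W[...,2]
for x,y in((.577,-.341),(.579,-.270),(.583,-.194)):
    m=(np.hypot(X-x-.02,Y-y)<.035)&(Z>.05)&(Z<.07); print(np.median(W[m],0).round(4),m.sum())
m=(im[...,2].astype(int)>im[...,0].astype(int)+60)&(Z>.05)&(Z<.08)&(Y<-.15); print('plate x',np.median(X[m]),m.sum())
E
```

```text
t 65.53 [ 520.5 -264.8   34.4] yaw 86.95 F [-1.2  0.4 -0.2] op 0.002 g 0.7
[nan nan nan] 0
[ 0.5994 -0.2698  0.0581] 122
[ 0.6029 -0.1952  0.0577] 209
plate x 0.5387302152707693 35
  return _methods._mean(a, axis=axis, dtype=dtype,
  ret = um.true_divide(
```

Call:
{"method": "apply_moves", "body": {"moves": [{"jaw": 0, "offset": [0, 4, 0], "rot": [0, 0, 0]}, {"jaw": 0, "offset": [0, 4, 0], "rot": [0, 0, 0]}, {"jaw": 0, "offset": [0, 4, 0], "rot": [0, 0, 0]}, {"jaw": 0, "offset": [0, 4, 0], "rot": [0, 0, 0]}, {"jaw": 0, "offset": [0, 4, 0], "rot": [0, 0, 0]}]}}

```text
time_s: 66.2
eef_pos: [0.5377, -0.2657, 0.0344]
eef_rot: [-0.003, 0.725, 0.688, -0.002]
wrist_force: [-24.4, -0.3, 16.7]
opening: -0.001
grasp_force: 12.7
```

Call:
{"method": "apply_moves", "body": {"moves": [{"jaw": 0, "offset": [0, 3, 0], "rot": [0, 0, 0]}, {"jaw": 0, "offset": [0, 3, 0], "rot": [0, 0, 0]}, {"jaw": 0, "offset": [0, 2, 0], "rot": [0, 0, 0]}, {"jaw": 0, "offset": [0, 2, 0], "rot": [0, 0, 0]}, {"jaw": 0, "offset": [0, 2, 0], "rot": [0, 0, 0]}]}}

```text
time_s: 66.82
eef_pos: [0.5378, -0.2655, 0.0344]
eef_rot: [-0.014, 0.725, 0.689, -0.009]
wrist_force: [-72.5, 2.7, 53.9]
opening: -0.001
grasp_force: 37.4
```

Call:
{"method": "apply_moves", "body": {"moves": [{"jaw": 0, "offset": [0, 2, 0], "rot": [0, 0, 0]}, {"jaw": 0, "offset": [0, 1.5, 0], "rot": [0, 0, 0]}, {"jaw": 0, "offset": [0, 1, 0], "rot": [0, 0, 0]}, {"jaw": 0, "offset": [0, 1, 0], "rot": [0, 0, 0]}, {"jaw": 0, "offset": [0, 0, 0], "rot": [0, 0, 0]}]}}

```text
time_s: 67.45
eef_pos: [0.5378, -0.2654, 0.0344]
eef_rot: [-0.018, 0.725, 0.689, -0.012]
wrist_force: [-89.7, 2.7, 65.3]
opening: -0.001
grasp_force: 47.2
```

```bash
python3 - <<'E'
from h import *
st(); im,d,K,M=snap('top'); W=cloud(d,K,M); X,Y,Z=W[...,0],W[...,1],W[...,2]
m=(im[...,2].astype(int)>im[...,0].astype(int)+60)&(Z>.05)&(Z<.08)&(Y<-.15); print('plate x',np.median(X[m]),m.sum())
E
```

```text
t 67.45 [ 537.8 -265.4   34.4] yaw 87.05 F [-89.7   2.7  65.3] op -0.001 g 47.2
plate x 0.5555770969368196 26
```

The reaction is 90 N, so the sled is against a hard stop. I'll back off now and look.

Call:
{"method": "apply_moves", "body": {"moves": [{"jaw": 0, "offset": [0, -10, 0], "rot": [0, 0, 0]}, {"jaw": 0, "offset": [0, -12, 0], "rot": [0, 0, 0]}, {"jaw": 0, "offset": [0, -15, 0], "rot": [0, 0, 0]}, {"jaw": 0, "offset": [0, -20, 0], "rot": [0, 0, 0]}, {"jaw": 0, "offset": [0, -20, 0], "rot": [0, 0, 0]}]}}

```text
time_s: 68.12
eef_pos: [0.4806, -0.2626, 0.0344]
eef_rot: [0.0, 0.725, 0.688, 0.0]
wrist_force: [-0.6, -0.6, 0.9]
opening: 0.001
grasp_force: 0.0
```

Call:
{"method": "apply_moves", "body": {"moves": [{"jaw": 0, "offset": [0, 0, -50], "rot": [0, 0, 0]}, {"jaw": 0, "offset": [0, 0, -50], "rot": [0, 0, 0]}, {"jaw": 0, "offset": [-30, 10, -50], "rot": [0, 0, 0]}, {"jaw": 0, "offset": [-40, 20, -50], "rot": [0, 0, 0]}, {"jaw": 0, "offset": [-30, 20, 0], "rot": [0, 0, 0]}]}}

```text
time_s: 68.75
eef_pos: [0.527, -0.3656, 0.2371]
eef_rot: [0.006, 0.726, 0.688, 0.0]
wrist_force: [0.1, 0.6, 0.2]
opening: 0.002
grasp_force: 0.0
```

```bash
python3 - <<'E'
from h import *
st(); im,d,K,M=snap('wrist','w12.png'); W=cloud(d,K,M); X,Y,Z=W[...,0],W[...,1],W[...,2]
I=im.astype(int)
m=(I[...,2]>I[...,0]+60)&(Z>.05)&(Z<.08)&(Y<-.15); print('plate',np.median(W[m],0),m.sum())
for x,y in((.615,-.343),(.619,-.272),(.623,-.196)):
    m=(np.hypot(X-x,Y-y)<.035)&(Z>.053)&(Z<.07); P=W[m]
    if len(P): c,r=cv2.minEnclosingCircle((P[:,:2]*1000).astype(np.float32)); print(np.round(c,1),round(r,1),np.percentile(P[:,2],[50,98]).round(4))
m=(Z>.1)&(Z<.14)&(X>.65)&(Y<-.15); print('house front',np.percentile(X[m],[1,5]) if m.sum() else 0)
E
```

```text
t 68.75 [ 527.  -365.6  237.1] yaw 86.97 F [0.1 0.6 0.2] op 0.002 g 0.0
plate [ 0.55536389 -0.26595236  0.06285139] 834
[ 591.5 -351.2] 20.9 [0.0597 0.0638]
[ 617.5 -272.4] 19.0 [0.0596 0.0638]
[ 619.4 -215. ] 17.2 [0.0587 0.0606]
house front [0.68176628 0.68668583]
```

View pics/w12.png

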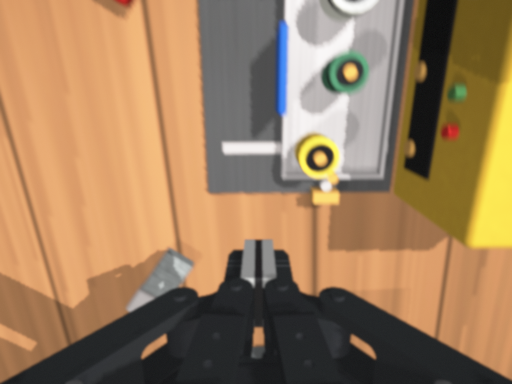

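Here green is at (346,73) and yellow at (319,157). Yellow has been bumped about 25 mm within the sled but is still inside and upright. The sled now covers the full right-hand part of its rails, so it is probably home. I'll check this numerically while moving over the slider.

Call:
{"method": "apply_moves", "body": {"moves": [{"jaw": 0.5, "offset": [40, 10, 0], "rot": [0, 0, 0]}, {"jaw": 0.5, "offset": [50, 12, 10], "rot": [0, 0, 0]}, {"jaw": 0.5, "offset": [50, 12, 10], "rot": [0, 0, 0]}, {"jaw": 0.5, "offset": [50, 12, 10], "rot": [0, 0, 0]}, {"jaw": 0.5, "offset": [50, 12, 7], "rot": [0, 0, 0]}]}}

```text
time_s: 69.42
eef_pos: [0.595, -0.1238, 0.1931]
eef_rot: [-0.0, 0.726, 0.688, 0.0]
wrist_force: [0.3, -0.0, 0.4]
opening: 0.502
grasp_force: 0.0
```

Call:
{"method": "apply_moves", "body": {"moves": [{"jaw": 0.5, "offset": [4, 2, 0], "rot": [0, 0, 0]}, {"jaw": 0.5, "offset": [0, 0, 0], "rot": [0, 0, 0]}, {"jaw": 0.5, "offset": [0, 0, 0], "rot": [0, 0, 0]}, {"jaw": 0.5, "offset": [0, 0, 0], "rot": [0, 0, 0]}, {"jaw": 0.5, "offset": [0, 0, 0], "rot": [0, 0, 0]}]}}

```text
time_s: 70.05
eef_pos: [0.5969, -0.1229, 0.1942]
eef_rot: [0.0, 0.726, 0.687, 0.0]
wrist_force: [0.5, -0.0, -0.9]
opening: 0.496
grasp_force: 0.0
```

```bash
python3 - <<'E'
from h import *
st(); im,d,K,M=snap('wrist','w13.png'); W=cloud(d,K,M); X,Y,Z=W[...,0],W[...,1],W[...,2]
I=im.astype(int); Rr,G,B=I[...,0],I[...,1],I[...,2]
U=X*.9986-Y*.0523
def rep(m,t):
    P=W[m]; print(t,m.sum(),np.median(P,0).round(4),'U',np.percentile(U[m],[2,50,98]).round(4), 'px',np.argwhere(m).mean(0).round())
rep((G>Rr+40)&(G>B+40)&(Y>-.12)&(X>.55)&(Z<.06)&(Z>.02),'clip')
rep((Z>.06)&(Z<.075)&(abs(Y+.11)<.02)&(X>.53)&(X<.67),'grip')
rep((Z>.03)&(Z<.036)&(abs(Y+.11)<.035)&(X>.45)&(X<.75),'box')
# walls of sled and rails, housing
for nm,A in(('w1',np.load('w1.npz')),('now',dict(im=im,W=W))):
    w=A['W']; i=A['im'].astype(int); u=w[...,0]*.9986-w[...,1]*.0523; v=w[...,0]*.0523+w[...,1]*.9986
    for vv in (-.165,-.31):
        m=(abs(v-vv+.03*0)<.1) & (i.min(-1)>110)&(i.max(-1)-i.min(-1)<40)&(w[...,2]<.016)&(w[...,2]>.003)&(w[...,0]>.47)&(w[...,0]<.72)&(abs(v+.24)<.12)
    print(nm,'light low pixels U', np.percentile(u[m],[0.2,1,99,99.8]).round(4))
m=(Z>.1)&(Z<.14)&(X>.6)&(Y<-.14)&(Rr>120)&(B<90); print('house U',np.percentile(U[m],[1,5,20]) if m.sum() else 0)
E
```

```text
t 70.05 [ 596.9 -122.9  194.2] yaw 86.86 F [ 0.5 -0.  -0.9] op 0.496 g 0.0
clip 104 [ 0.6293 -0.0871  0.0385] U [0.6309 0.6331 0.6357] px [139. 291.]
grip 388 [ 0.5637 -0.1087  0.0675] U [0.5617 0.5686 0.5752] px [173. 218.]
box 10148 [ 0.5897 -0.1089  0.0327] U [0.509  0.5947 0.6727] px [164. 247.]
w1 light low pixels U [0.5056 0.5133 0.6894 0.6979]
now light low pixels U [0.5342 0.5385 0.6697 0.6719]
house U [0.70927594 0.7095387  0.70978981]
```

View pics/w13.png

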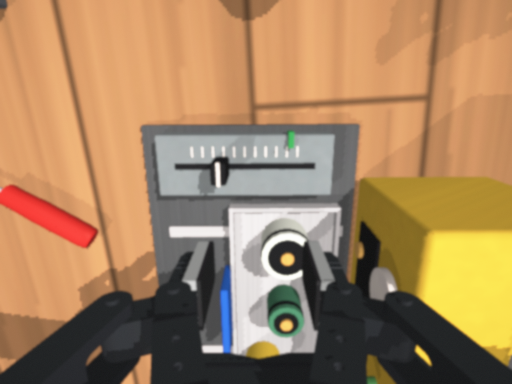

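The slider grip is at (219,172), the clip at (291,139), and white and green are upright at (286,250) and (285,312). The clip-to-grip distance is about 65 mm along the travel. I'll set the slider now by gripping it, then check the sled's -y end.

Call:
{"method": "apply_moves", "body": {"moves": [{"jaw": 0.5, "offset": [4, -11, 20], "rot": [0, 0, 0]}, {"jaw": 0.5, "offset": [4, -11, 30], "rot": [0, 0, 0]}, {"jaw": 0.5, "offset": [4, -11.5, 40], "rot": [0, 0, 0]}, {"jaw": 0.5, "offset": [0, 0, 40], "rot": [0, 0, 0]}, {"jaw": 0.5, "offset": [0, 0, 20], "rot": [0, 0, 0]}]}}

```text
time_s: 70.72
eef_pos: [0.5629, -0.108, 0.042]
eef_rot: [-0.001, 0.726, 0.688, -0.001]
wrist_force: [0.7, 0.1, 0.8]
opening: 0.5
grasp_force: 0.0
```

Call:
{"method": "apply_moves", "body": {"moves": [{"jaw": 0.5, "offset": [0, 0, 4.5], "rot": [0, 0, 0]}, {"jaw": 0.1, "offset": [0, 0, 0], "rot": [0, 0, 0]}, {"jaw": 0, "offset": [0, 0, 0], "rot": [0, 0, 0]}, {"jaw": 0, "offset": [0, 0, 0], "rot": [0, 0, 0]}, {"jaw": 0, "offset": [0, 0, 0], "rot": [0, 0, 0]}]}}

```text
time_s: 71.35
eef_pos: [0.5654, -0.1088, 0.0412]
eef_rot: [0.001, 0.726, 0.688, 0.001]
wrist_force: [-0.6, -0.1, 6.0]
opening: 0.152
grasp_force: 59.6
```

```bash
python3 - <<'E'
from h import *
st(); p=pose()[:3,3]; print('U',p[0]*.9986-p[1]*.0523)
im,d,K,M=snap('wrist'); W=cloud(d,K,M); X,Y,Z=W[...,0],W[...,1],W[...,2]
I=im.astype(int); Rr,G,B=I[...,0],I[...,1],I[...,2]; U=X*.9986-Y*.0523
m=(G>Rr+40)&(G>B+40)&(Y>-.12)&(X>.55)&(Z<.06)&(Z>.02); print('clip',m.sum(),np.percentile(U[m],[2,50,98]))
E
```

```text
t 71.35 [ 565.4 -108.8   41.2] yaw 86.95 F [-0.6 -0.1  6. ] op 0.152 g 59.6
U 0.5703296985872311
clip 431 [0.63064924 0.63280688 0.63579499]
```

Call:
{"method": "apply_moves", "body": {"moves": [{"jaw": 0, "offset": [0, 8, 0], "rot": [0, 0, 0]}, {"jaw": 0, "offset": [0, 16, 0], "rot": [0, 0, 0]}, {"jaw": 0, "offset": [0, 18, 0], "rot": [0, 0, 0]}, {"jaw": 0, "offset": [0, 14, 0], "rot": [0, 0, 0]}, {"jaw": 0, "offset": [0, 7.5, 0], "rot": [0, 0, 0]}]}}

```text
time_s: 72.03
eef_pos: [0.6292, -0.1119, 0.0412]
eef_rot: [0.001, 0.726, 0.688, 0.001]
wrist_force: [-2.0, 0.4, 7.6]
opening: 0.152
grasp_force: 59.9
```

Call:
{"method": "apply_moves", "body": {"moves": [{"jaw": 0, "offset": [0, 0, 0], "rot": [0, 0, 0]}, {"jaw": 0.35, "offset": [0, 0, 0], "rot": [0, 0, 0]}, {"jaw": 0.35, "offset": [0, 0, 0], "rot": [0, 0, 0]}, {"jaw": 0.35, "offset": [0, 0, -40], "rot": [0, 0, 0]}, {"jaw": 0.35, "offset": [-10, 0, -55], "rot": [0, 0, 0]}]}}

```text
time_s: 72.65
eef_pos: [0.6252, -0.1205, 0.1331]
eef_rot: [-0.003, 0.725, 0.688, -0.001]
wrist_force: [1.2, -0.7, 0.7]
opening: 0.348
grasp_force: 0.0
```

Call:
{"method": "apply_moves", "body": {"moves": [{"jaw": 0.35, "offset": [-10, 0, -50], "rot": [0, 0, 0]}, {"jaw": 0.35, "offset": [-10, 0, 0], "rot": [0, 0, 0]}, {"jaw": 0.35, "offset": [0, 0, 0], "rot": [0, 0, 0]}, {"jaw": 0.35, "offset": [0, 0, 0], "rot": [0, 0, 0]}, {"jaw": 0.35, "offset": [0, 0, 0], "rot": [0, 0, 0]}]}}

```text
time_s: 73.28
eef_pos: [0.6252, -0.1409, 0.1827]
eef_rot: [-0.001, 0.726, 0.688, -0.001]
wrist_force: [0.4, 0.9, 0.2]
opening: 0.353
grasp_force: 0.0
```

```bash
python3 - <<'E'
from h import *
st(); im,d,K,M=snap('wrist','w14.png'); W=cloud(d,K,M); X,Y,Z=W[...,0],W[...,1],W[...,2]; np.savez('w14',im=im,W=W)
I=im.astype(int); Rr,G,B=I[...,0],I[...,1],I[...,2]; U=X*.9986-Y*.0523; V=X*.0523+Y*.9986
def rep(m,t): print(t,m.sum(),np.median(W[m],0).round(4),'U',np.percentile(U[m],[2,50,98]).round(4))
rep((G>Rr+40)&(G>B+40)&(Y>-.12)&(X>.55)&(Z<.06)&(Z>.02),'clip')
rep((Z>.06)&(Z<.075)&(abs(Y+.11)<.02)&(X>.53)&(X<.72),'grip')
# rails (light, z<14mm), sled walls, base plate along two v lines
lt=(I.min(-1)>120)&(I.max(-1)-I.min(-1)<40)
for v in np.arange(-.20,-.12,.004):
    m=(abs(V-v)<.002)&(Z<.0125)&(Z>.003)&lt&(U>.49)&(U<.72)
    if m.sum()>5: print(round(v,3),m.sum(),'rail U',np.percentile(U[m],[1,99]).round(4),'z',np.median(Z[m]).round(4), 'right part',U[m&(U>.66)].min().round(4) if (m&(U>.66)).any() else None)
m=(Z>.022)&(Z<.029)&lt&(V<-.14)&(U>.55)&(U<.71); print('walls U',np.percentile(U[m],[1,99]).round(4),'V',np.percentile(V[m],[1,99]).round(4))
A=np.load('w1.npz'); w=A['W']; i=A['im'].astype(int); u=w[...,0]*.9986-w[...,1]*.0523; v=w[...,0]*.0523+w[...,1]*.9986
l=(i.min(-1)>120)&(i.max(-1)-i.min(-1)<40)
m=(w[...,2]>.022)&(w[...,2]<.029)&l&(v<-.13)&(v>-.36)&(u>.5)&(u<.68); print('w1 walls U',np.percentile(u[m],[1,99]).round(4))
m=(w[...,2]>.003)&(w[...,2]<.0125)&l&(v<-.13)&(v>-.36)&(u>.49)&(u<.72); print('w1 rails U',np.percentile(u[m],[1,99]).round(4))
E
```

```text
t 73.28 [ 625.2 -140.9  182.7] yaw 86.96 F [0.4 0.9 0.2] op 0.353 g 0.0
clip 107 [ 0.6294 -0.0872  0.0386] U [0.6306 0.6333 0.6359]
grip 431 [ 0.6298 -0.1124  0.0675] U [0.6283 0.6348 0.6413]
-0.18 7 rail U [0.5674 0.5688] z 0.0089 right part None
-0.176 7 rail U [0.5678 0.5689] z 0.0087 right part None
-0.172 6 rail U [0.5678 0.5692] z 0.0082 right part None
-0.168 68 rail U [0.505  0.5684] z 0.0085 right part None
-0.164 184 rail U [0.503  0.6934] z 0.01 right part 0.6912
-0.16 234 rail U [0.5029 0.6943] z 0.0104 right part 0.6911
-0.156 239 rail U [0.5029 0.6937] z 0.0106 right part 0.6909
-0.152 191 rail U [0.505  0.6927] z 0.0102 right part 0.6908
-0.144 6 rail U [0.5675 0.5689] z 0.0091 right part None
-0.14 7 rail U [0.5677 0.569 ] z 0.0089 right part None
-0.136 8 rail U [0.5678 0.5691] z 0.0087 right part None
-0.124 27 rail U [0.5744 0.674 ] z 0.0121 right part 0.679
walls U [0.5728 0.6875] V [-0.1829 -0.1401]
w1 walls U [0.5341 0.6491]
w1 rails U [0.5057 0.6973]
```

Call:
{"method": "apply_moves", "body": {"moves": [{"jaw": 0.2, "offset": [-40, -2, 0], "rot": [0, 0, 0]}, {"jaw": 0.2, "offset": [-55, -3, 0], "rot": [0, 0, 0]}, {"jaw": 0.2, "offset": [-55, -3, 0], "rot": [0, 0, 0]}, {"jaw": 0.2, "offset": [-50, -2, 0], "rot": [0, 0, 0]}, {"jaw": 0.2, "offset": [-45, -2, 0], "rot": [0, 0, 0]}]}}

```text
time_s: 73.95
eef_pos: [0.6006, -0.3871, 0.1838]
eef_rot: [-0.0, 0.726, 0.688, -0.0]
wrist_force: [-0.1, 0.0, -0.5]
opening: 0.204
grasp_force: 0.0
```

Call:
{"method": "apply_moves", "body": {"moves": [{"jaw": 0.2, "offset": [-20, 0, 0], "rot": [0, 0, 0]}, {"jaw": 0.2, "offset": [0, 0, 0], "rot": [0, 0, 0]}, {"jaw": 0.2, "offset": [0, 0, 0], "rot": [0, 0, 0]}, {"jaw": 0.2, "offset": [0, 0, 0], "rot": [0, 0, 0]}, {"jaw": 0.2, "offset": [0, 0, 0], "rot": [0, 0, 0]}]}}

```text
time_s: 74.58
eef_pos: [0.6005, -0.4043, 0.1849]
eef_rot: [0.0, 0.725, 0.689, 0.0]
wrist_force: [0.7, 1.3, -0.3]
opening: 0.198
grasp_force: 0.0
```

```bash
python3 - <<'E'
from h import *
st(); im,d,K,M=snap('wrist','w15.png'); W=cloud(d,K,M); X,Y,Z=W[...,0],W[...,1],W[...,2]; np.savez('w15',im=im,W=W)
I=im.astype(int); Rr,G,B=I[...,0],I[...,1],I[...,2]; U=X*.9986-Y*.0523; V=X*.0523+Y*.9986
A=np.load('w1.npz'); w=A['W']; i=A['im'].astype(int)
for nm,i,w in(('start',i,w),('now',I,W)):
    u=w[...,0]*.9986-w[...,1]*.0523; v=w[...,0]*.0523+w[...,1]*.9986
    gold=(i[...,0]>150)&(i[...,2]<110)&(i[...,0]-i[...,2]>70)&(w[...,2]>.006)&(w[...,2]<.055)&(v<-.325)&(v>-.42)&(u>.5)&(u<.69)
    n_,lab,stt,_=cv2.connectedComponentsWithStats(gold.astype(np.uint8))
    for k in range(1,n_):
        m=lab==k
        if m.sum()>12: print(nm,m.sum(),'U',np.percentile(u[m],[3,97]).round(4),'V',np.percentile(v[m],[3,97]).round(4),'z',np.percentile(w[...,2][m],[3,97]).round(4),'px',np.argwhere(m).mean(0).round())
for x,y in((.5915,-.351),(.618,-.272),(.621,-.196)):
    P=W[(np.hypot(X-x,Y-y)<.032)&(Z>.053)&(Z<.07)]
    if len(P): c,r=cv2.minEnclosingCircle((P[:,:2]*1000).astype(np.float32)); print(np.round(c,1),round(r,1),np.percentile(P[:,2],[50,98]).round(4))
cv2.imwrite('pics/w15c.png',cv2.resize(im[60:260,150:400,::-1],None,fx=3,fy=3,interpolation=cv2.INTER_CUBIC))
E
```

```text
t 74.58 [ 600.5 -404.3  184.9] yaw 87.03 F [ 0.7  1.3 -0.3] op 0.198 g 0.0
start 102 U [0.5056 0.5971] V [-0.3733 -0.3705] z [0.0067 0.0093] px [264. 264.]
start 151 U [0.6087 0.6375] V [-0.3784 -0.3653] z [0.0208 0.0316] px [272. 314.]
start 54 U [0.6276 0.6485] V [-0.3727 -0.3646] z [0.0075 0.0304] px [265. 326.]
now 35 U [0.6078 0.619 ] V [-0.3708 -0.3654] z [0.0096 0.0312] px [171. 250.]
now 59 U [0.6283 0.6381] V [-0.3766 -0.3653] z [0.0144 0.0314] px [172. 272.]
[ 590.6 -351.7] 21.0 [0.0597 0.0637]
[ 618.  -272.8] 19.0 [0.0598 0.0641]
```

View pics/w15c.png

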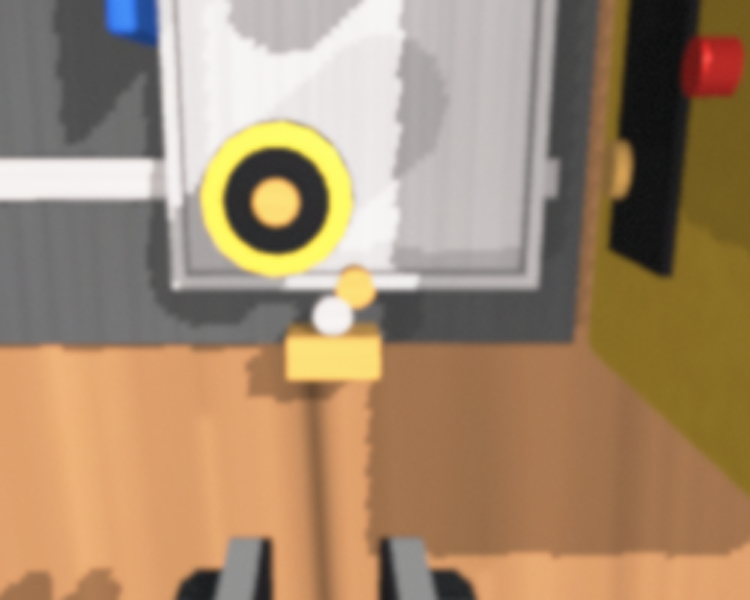

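The close-up shows the sled's gold bump at (355,287) already past the white detent roller at (333,315). That agrees with the rail geometry, so the sled is home. Yellow stands upright inside at (277,200). Handing in.

```bash
python3 - <<'E'
from h import *
cells('top',None,('insulator','yellow_cell','green_cell','white_cell'))
print(ctrl.hand_in())
E
```

```text
t 74.62 [ 600.4 -404.6  184.8] yaw 87.01 F [-0.4  0.9  0.3] op 0.196 g 0.0
insulator 0.63 px [235. 138.] top 0.076 circ [773.3 140.9] 26.0 box [774.1 142.2] [48.8 49.5]
yellow_cell 0.77 px [398. 192.] top 0.06 circ [ 588.3 -352.1] 22.6 box [ 588.7 -352.3] [41.5 39.7]
yellow_cell 0.73 px [191. 179.] top 0.065 circ [639.2 277.5] 29.0 box [638.7 276.8] [55.4 55.5]
yellow_cell 0.52 px [255. 179.] top 0.065 circ [627.9  79.8] 28.9 box [626.3  79.8] [54.8 52.8]
green_cell 0.46 px [369. 184.] top 0.06 circ [ 616.  -270.8] 18.4 box [ 615.1 -269.8] [34.9 31.3]
white_cell 0.73 px [344. 184.] top 0.061 circ [ 620.5 -196.8] 25.2 box [ 620.6 -196.5] [46.9 46.9]
the job is handed in; nothing more can be done
None
```

I handed the job in (no verdict came back): yellow, green and white were checked in that order (no red present) and stand upright on the sled, which is home past its detent; the slider is within about 1.5 mm of the green clip and the insulator still stands, but I pushed the sled against its stop at about 90 N before backing off, and yellow shifted about 25 mm inside the sled.

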